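Change over the heel vise

ROBOT

A 7-joint arm with a two-finger parallel gripper is mounted at the origin on the work surface. World frame = base frame: x ahead of the robot, y to its left, z up, the work surface at z = 0. Lengths are in mm, angles in rad, forces in N, time in s.
With the tool pointing down it reaches from about 425 to 875 mm from the base axis. Payload 8.4 kg.
Tool frame: the origin (TCP) lies midway between the tips of the shut fingers; the grasp point (between the pads) lies 19 mm behind it (grip_depth is the distance from the TCP to the grasp point, in mm); y points along the fingers, x is the direction in which the jaws open and shut, and the axes are right-handed (so a half turn about y gives the same grasp; the last joint's range is limited). The gripper opens to 85 mm and grips with 20 to 120 N. Pads are 22 mm wide; open, the fingers measure 114 mm over their backs; the gripper's body (76 mm by 85 mm) begins 54 mm behind the grasp point. The pads swing forward as they close: fully open they stand 13 mm farther back than shut.
Start: joints at [-0.099, 0.333, 0.04, 1.465, -0.013, 1.343, -0.059], TCP at [649.972, -0.012, 231.308] pointing down, gripper open.
Joint ranges: [-2.58, 2.58], [-0.38, 2.09], [-1.3, 1.39], [0.25, 2.4], [-1.5, 4.64], [0.08, 2.09], [-2.65, 2.65]. Speed limits (rad/s): [2.22, 2.22, 2.79, 2.79, 3.14, 3.14, 3.14].

INTERFACE

Orientations are given as a unit quaternion [w, x, y, z].
In Python, from plant import get_obs, camera, sign_off, spot_in, place_of, grip_depth gives the robot as it stands. The module is installed in compiled form; this text tells all that it offers.
- The arm moves only by the tool move_arm, never from a script. Its argument "increments" is one flat list of numbers, 6 for each row, row after row: the shift along the tool's x, y, z in cm, then the turn, a rotation vector about the tool's x, y, z in rad. In form: [tx, ty, tz, wx, wy, wz, tx, ty, tz, wx, wy, wz, ...]. A call has 1 to 8 rows; each row shifts and turns the commanded pose from where the row before left it, along the tool's axes as they then stand; what a row does not reach is not made up. A row lasts 1/12 s, in which the tool goes at most 41.7 mm and 7.16 degrees, less where a joint would pass 70% of its speed; a pose out of reach is approached as far as the arm can. A call with a gripper value outside its range is refused whole. "jaw" is the finger opening in cm, from 0 to 8.54, set as the call begins (left out, the last holds). The fingers move at their own pace and stop on an object; "force" is the grip in N (left out, the last holds). Time passes only in rows, so rows that do not move let the fingers close. It gives the time, the measured TCP pose, the force and the opening at its end, in the units of the state.
- get_obs(): the state, without advancing time (a new reading comes with each control period).
- camera(name): name is "scene" or "side" or "wrist"; returns a dict with "img" (384x512x3 uint8, red, green, blue), "range_z" (384x512 float32, mm along the optical axis (not along the pixel's ray), 0 where there is no reading), "fx", "fy", "cx", "cy" (pixels), "cam_to_world" (4x4, takes a point from camera to world coordinates). Camera axes: x right, y down, z forward; pixel columns grow to the right and rows downward; lengths in mm; the calibration is good to about 2 mm. A picture is of the moment at which its call begins.
- sign_off(): hands the job in, once; it reports no verdict.
Trained networks look in a picture, given as the dict that the camera call returned (one of the last four; its "shot" number tells which), for a name from the list of things; names that differ only in an ending like _2 or _b are one class to them, and where a whole thing is asked for, a point or a joint stands for the part that bears it (a point fixed in the world has none). Each returns a list of dicts, best first, with "confidence" (0 to 1); they miss things now and then, are a little off and sometimes report something else, mostly with a low value. They report only what shows in the picture. A call takes as long as a camera call. They do not tell look-alikes from the thing itself.
- spot_in(picture, query): "point" ([x, y, z] in mm, in world coordinates, good to about 4 mm: the middle of the surface that is visible of it).
- place_of(picture, query): "point" ([x, y, z] in mm, in world coordinates, good to about 4 mm: a listed point, or the origin of a listed thing).
The state is a dict: "time": time; "q": joint angles; "joint_velocities": joint speeds; "joint_efforts": joint torques, N m; "tcp_pos": TCP position; "tcp_rot": TCP orientation; "force": force on the tool from outside, world axes, zero at the start; "ft_torque": the same for the moment, N m; "finger_gap": opening from 0.0 (shut) to 1.0 (fully open).
Only numpy, scipy, OpenCV 4.12 (cv2) and the standard library are available. Lean on these libraries where they do the work, as an engineer would, in place of code of your own. Each camera call takes 0.05 s, during which the arm holds its last target.

TASK

Change the vise over to the next batch: slide its jaw open, take out the finished heels (dark wood, black rubber tops) and put them in the carton. Then stand every bare wooden heel blank from the bench side by side in the vise, down on both parallels with a flat side against the fixed jaw, and slide the jaw shut so that all are held with no slack; also swing the carton's flap shut until it lies flat with its tab behind the front rim. Leave the other things on the bench where they are.

Things in the scene. Friction and masses are not known exactly. Their poses are not given: they have to be found in the camera images.
- vise: low grey bench vise fixed to the bench, 220 x 190 mm base; place and yaw vary. Origin on the bench under the middle of the fixed jaw's face; x points from the sliding jaw square into the fixed jaw (away from the robot), y along the jaws, z up. Both jaws are 180 mm long in y, their tops 60 mm above the bench; the fixed jaw is 30 mm thick
- vise_seat (a point): middle of the fixed jaw's face, level with the parallels' tops, 40 mm above the bench; axes as the vise. The two parallels are fixed steel bars along y, spanning x = -11 to -5 and -47 to -35 mm from here. Fixed end stops, as high as the jaws, close both ends of the space between the jaws: their inner sides are at y = +-84 mm. A seated heel has its own y along the vise's x, either way round, its centre at x = -25, z = +25 mm from here
- vise_jaw (a joint): slide of the sliding jaw in m: gap between the jaw faces = 46 mm + this value; 0 to 0.024, grows as it opens (to the vise's -x, towards the robot). 7 N of friction, 40 N per m/s of damping; stays where left. On the 50 mm heels it is shut at 0.004. It starts shut on the finished heels
- jaw_grip (a point): grip point in the steel handle plate that stands on the sliding jaw's carriage, 50 mm behind its face and 84 mm above the bench; axes as the vise. The plate is 14 mm thick in x and 46 mm long in y; its top is 15 mm above this point, the carriage's top 34 mm below it
- carton: cardboard carton (fixed to the bench, its place and yaw vary), 130 mm (x) x 200 mm (y) x 70 mm tall, walls and floor 4 mm, open on top; origin at the centre of its underside, x away from the robot, z up
- carton_flap (a joint): angle in rad of the carton's top flap, hinged along the far (+x) rim: 0 = lying flat shut, about 1.57 upright, up to 2.7 leaning back; it starts at about 2.3. Hinge friction 0.06 N m: it stays where it is left and takes a light push
- flap_hinge (a point): middle of the flap's hinge line, at x = +63 mm, z = 70 mm of the carton; the flap turns about the carton's y axis and is 122 mm long from here, 196 mm wide and 4 mm thick; it is pushed on its outer side (far side while open, top when shut). It carries a tab 150 mm wide, 24 mm long, square to its inner side 117 mm from the hinge
- flap_edge (a point): middle of the flap's free edge, 122 mm from the hinge line
- heel1_mid (a point): a finished heel: a block heel, 50 mm across its two flat parallel sides (its y axis), 38 mm from front to back (its x axis; back corners rounded at 14 mm), 50 mm tall, 90 g more or less; the point is its centre, 25 mm above its underside, z up. Dark wood with a black rubber top piece, 7 mm. Starts clamped in the vise, seated on the parallels, flat sides to the jaws; there are two or three (None if absent)
- heel2_mid (a point): a finished heel: a block heel, 50 mm across its two flat parallel sides (its y axis), 38 mm from front to back (its x axis; back corners rounded at 14 mm), 50 mm tall, 90 g more or less; the point is its centre, 25 mm above its underside, z up. Dark wood with a black rubber top piece, 7 mm. Starts clamped in the vise, seated on the parallels, flat sides to the jaws; there are two or three (None if absent)
- heel3_mid (a point): a finished heel: a block heel, 50 mm across its two flat parallel sides (its y axis), 38 mm from front to back (its x axis; back corners rounded at 14 mm), 50 mm tall, 90 g more or less; the point is its centre, 25 mm above its underside, z up. Dark wood with a black rubber top piece, 7 mm. Starts clamped in the vise, seated on the parallels, flat sides to the jaws; there are two or three (None if absent)
- blank1_mid (a point): a heel blank: a block heel, 50 mm across its two flat parallel sides (its y axis), 46 mm from front to back (its x axis; back corners rounded at 14 mm), 50 mm tall, 90 g more or less; the point is its centre, 25 mm above its underside, z up. Bare light wood. Starts standing on the bench; there are two or three (None if absent)
- blank2_mid (a point): a heel blank: a block heel, 50 mm across its two flat parallel sides (its y axis), 46 mm from front to back (its x axis; back corners rounded at 14 mm), 50 mm tall, 90 g more or less; the point is its centre, 25 mm above its underside, z up. Bare light wood. Starts standing on the bench; there are two or three (None if absent)
- blank3_mid (a point): a heel blank: a block heel, 50 mm across its two flat parallel sides (its y axis), 46 mm from front to back (its x axis; back corners rounded at 14 mm), 50 mm tall, 90 g more or less; the point is its centre, 25 mm above its underside, z up. Bare light wood. Starts standing on the bench; there are two or three (None if absent)
- glue_jar: bystander: jar, 60 mm wide, 75 mm tall, origin at the centre of its underside
- thread_spool: bystander: spool of blue thread with white ends, 44 mm wide, 54 mm tall, standing, origin at the centre of its underside
- brush: bystander: brush lying on the bench, 180 mm long; origin under its middle
There are look-alikes about, which are no part of the job. Of the things that look like the carton, the larger one is meant.

How it is judged:
By the outcome, as a careful person would: the job done as asked, in the order asked, and still so for the second after the job is handed in, with the robot touching nothing.
Of heel1, heel2, heel3 only 2 to 3 are there at a start; the rules pass over those that are not, and their reading is None.
Of blank1, blank2, blank3 only 2 to 3 are there at a start; the rules pass over those that are not, and their reading is None.
At some moment in a run one of blank1, blank2, blank3 may be knocked a few centimetres aside while the robot is not near it.
It also fails if it takes over 210 s, if anything falls off the work surface, if the arm or the gripper's body presses on something with over 40 N, if the wrist force passes 120 N, or if a joint passes its speed limit or range.

## Working session

There is one attempt and no reset: what is moved stays moved. The work goes in short steps, Python scripts to look and compute and a tool call to move; the robot and the scene stay as the last step left them, time stands still between calls to the robot, and variables do not carry over. Pictures are saved under pics/ and viewed, and the job is handed in when it is done.

Besides the shell and the picture viewer there is one more tool, called after "Request:" by a JSON object that holds its "method" and its "body", one argument or row to a line. move_arm: Moves the arm, as the interface text tells. Its arguments: {"type":"object","properties":{"increments":{"type":"array"},"jaw":{"type":"number"},"force":{"type":"number"}},"required":["increments"]}

```bash
mkdir -p pics; cat > h.py <<'E'
import numpy as np, cv2
from plant import *
def shot(n,f):
    p=camera(n); cv2.imwrite('pics/'+f+'.png',cv2.cvtColor(p['img'],cv2.COLOR_RGB2BGR)); return p
def world(p):
    z=p['range_z'].astype(float); v,u=np.mgrid[0:384,0:512]
    c=np.stack([(u-p['cx'])/p['fx']*z,(v-p['cy'])/p['fy']*z,z,np.ones_like(z)],-1)
    w=c@np.array(p['cam_to_world']).T; w=w[...,:3]; w[z==0]=np.nan; return w
E
python3 - <<'E'
from h import *
for n in ['scene','side','wrist']:
    p=shot(n,n+'0'); np.save(n+'0.npy',world(p))
    print(n,p['fx'],np.round(p['cam_to_world'],3).tolist())
    for q in ['vise','vise_seat','jaw_grip','carton','flap_edge','heel1_mid','blank1_mid','glue_jar','thread_spool','brush']:
        print(q,[(np.round(d['point']).tolist(),round(d['confidence'],2)) for d in place_of(p,q)])
print(get_obs())
E
```

```text
scene 373.6938968612774 [[-0.395, 0.622, -0.676, 1225.642], [0.919, 0.259, -0.298, 348.021], [-0.01, -0.739, -0.674, 822.578], [0.0, 0.0, 0.0, 1.0]]
vise [([620.0, 111.0, 2.0], 0.6)]
vise_seat [([621.0, 111.0, 40.0], 0.95)]
jaw_grip [([516.0, 106.0, 80.0], 0.91)]
carton [([468.0, -285.0, -1.0], 0.88), ([267.0, -325.0, 0.0], 0.66)]
flap_edge [([609.0, -262.0, 164.0], 0.76), ([232.0, -346.0, 52.0], 0.56)]
heel1_mid [([516.0, 107.0, 84.0], 0.7), ([596.0, 62.0, 69.0], 0.55)]
blank1_mid [([602.0, 335.0, 26.0], 0.73)]
glue_jar [([734.0, 202.0, 0.0], 0.81)]
thread_spool [([388.0, 214.0, -0.0], 0.65), ([598.0, 67.0, 63.0], 0.63)]
brush [([715.0, -122.0, 4.0], 0.6)]
side 469.94126497564883 [[0.842, -0.361, 0.401, -45.765], [-0.539, -0.531, 0.654, -926.995], [-0.023, -0.767, -0.642, 965.135], [0.0, 0.0, 0.0, 1.0]]
vise [([620.0, 112.0, 1.0], 0.72)]
vise_seat [([623.0, 112.0, 42.0], 0.89)]
jaw_grip [([523.0, 102.0, 83.0], 0.73)]
carton [([463.0, -286.0, 2.0], 0.74), ([264.0, -332.0, 2.0], 0.68)]
flap_edge [([230.0, -346.0, 51.0], 0.72), ([613.0, -262.0, 166.0], 0.68)]
heel1_mid [([596.0, 59.0, 
[... 698 characters left out ...]
0.33321823,  0.03986906,  1.46537144, -0.0133951 ,
        1.34330306, -0.05847546]), 'joint_velocities': array([ 1.06392492e-03, -6.09954878e-04,  4.52642528e-04,  1.06381473e-03,
       -7.29348769e-05,  3.67552164e-04,  2.34861798e-04]), 'joint_efforts': array([ 4.34489300e-05, -6.58298850e+01,  1.36311673e+00, -4.05814183e+01,
        1.66938890e-02,  3.06658672e-03,  3.73080536e-05]), 'tcp_pos': array([6.49983811e+02, 8.16538742e-03, 2.31309664e+02]), 'tcp_rot': array([ 7.07110412e-01, -7.07103150e-01,  2.54579248e-06,  2.24957363e-05]), 'force': array([ 0.01810167,  0.03817375, -0.42521888]), 'ft_torque': array([ 0.01246587, -0.00431105, -0.03934266]), 'finger_gap': 0.9985776869140615}
```

View images.

View pics/scene0.png

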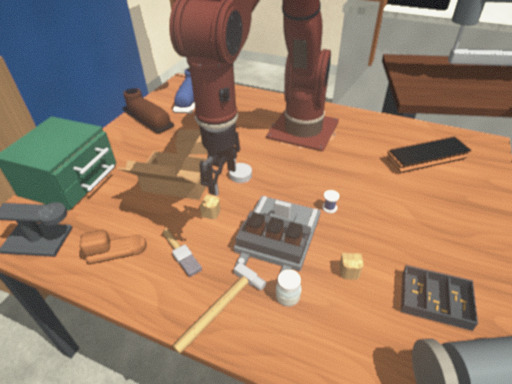

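View pics/side0.png

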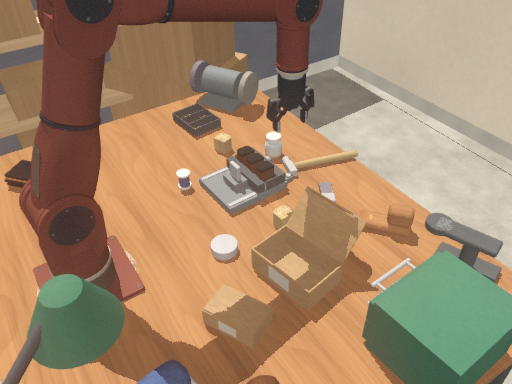

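View pics/wrist0.png

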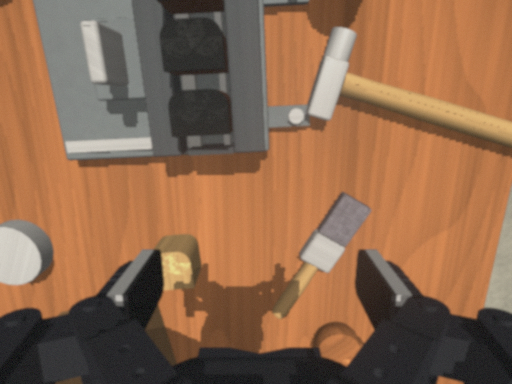

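```bash
python3 - <<'E'
import cv2,numpy as np
a=cv2.imread('pics/side0.png')[185:345,190:370]; b=cv2.imread('pics/scene0.png')[150:300,120:390]
cv2.imwrite('pics/c1.png',cv2.resize(a,None,fx=3.7,fy=3.7,interpolation=2)); cv2.imwrite('pics/c2.png',cv2.resize(b,None,fx=2.9,fy=2.9,interpolation=2))
W=np.load('side0.npy')
for n,pts in [('side',[(283,215),(283,208),(223,144),(292,265),(280,262),(250,170),(270,255),(310,285)]),('scene',[(210,207),(210,200),(351,257),(257,219),(274,225),(290,230)])]:
    W=np.load(n+'0.npy')
    for u,v in pts: print(n,u,v,np.round(W[v,u]))
E
```

```text
side 283 215 [ 540. -128.   52.]
side 283 208 [ 558. -102.   51.]
side 223 144 [586. 300.  40.]
side 292 265 [ 475. -262.    6.]
side 280 262 [ 455. -235.    6.]
side 250 170 [571.  98.  59.]
side 270 255 [ 446. -200.    7.]
side 310 285 [ 473. -342.    6.]
scene 210 207 [572. -99.  51.]
scene 210 200 [ 547. -113.   52.]
scene 351 257 [592. 322.  51.]
scene 257 219 [598.  63.  92.]
scene 274 225 [601. 113.  92.]
scene 290 230 [603. 158.  94.]
```

View pics/c1.png

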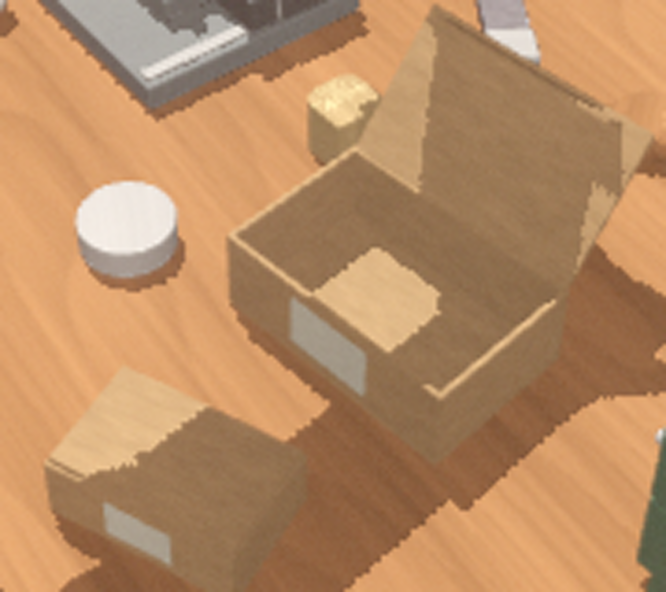

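View pics/c2.png

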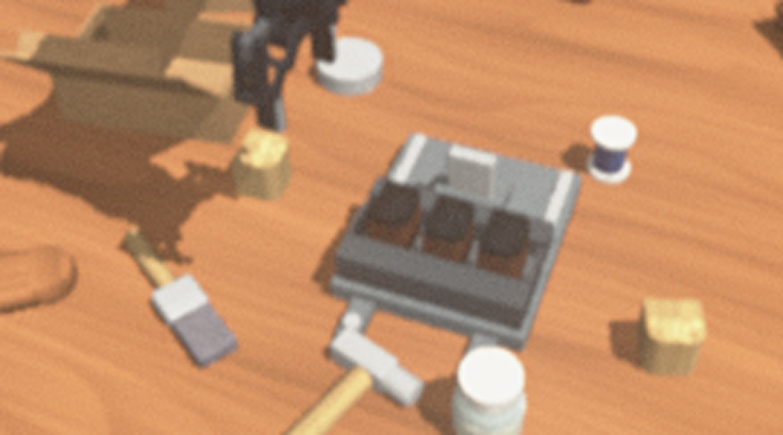

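```bash
cat >> h.py <<'E'
def topdown(clouds,x0,x1,y0,y1,zlo,zhi,f,s=3):
    # image: rows = x decreasing upward, cols = y
    im=np.zeros((int((x1-x0)*s),int((y1-y0)*s),3),np.uint8)
    for k,W in enumerate(clouds):
        P=W.reshape(-1,3); P=P[np.isfinite(P[:,0])]
        m=(P[:,2]>zlo)&(P[:,2]<zhi)&(P[:,0]>x0)&(P[:,0]<x1-1)&(P[:,1]>y0)&(P[:,1]<y1-1); P=P[m]
        for x,y,z in P: cv2.circle(im,(int((y-y0)*s),int((x1-x)*s)),1,[(0,0,255),(0,255,0),(255,128,0)][k],-1)
    cv2.imwrite('pics/'+f+'.png',im)
E
python3 - <<'E'
from h import *
C=[np.load(n+'0.npy') for n in ['scene','side','wrist']]
topdown(C,480,680,0,220,55,64,'td1')
topdown(C,380,680,-420,-60,35,180,'td2',2)
for n,W in zip('abc',C):
    P=W.reshape(-1,3);P=P[np.isfinite(P[:,0])]
    m=(abs(P[:,2]-91)<6)&(P[:,0]>560)&(P[:,0]<650)&(P[:,1]>20)&(P[:,1]<200);Q=P[m]
    print(n,len(Q),cv2.minAreaRect(Q[:,:2].astype(np.float32)), Q[:,2].mean())
    m=(abs(P[:,2]-60)<4)&(P[:,0]>615)&(P[:,0]<680)&(P[:,1]>0)&(P[:,1]<220);Q=P[m]
    print(n,len(Q),cv2.minAreaRect(Q[:,:2].astype(np.float32)), np.median(Q[:,2]))
E
```

```text
a 658 ((595.3560180664062, 113.23826599121094), (54.2938346862793, 144.228271484375), 2.598933458328247) 90.73738956656612
a 709 ((634.8262329101562, 112.09230041503906), (38.36768341064453, 180.0094757080078), 1.6466671228408813) 60.934850978263626
b 387 ((594.2142944335938, 111.49237823486328), (53.51274871826172, 147.1103973388672), 1.8390114307403564) 90.39539622263158
b 131 ((635.49609375, 107.93785095214844), (181.41342163085938, 38.152156829833984), 89.30978393554688) 60.32830925782093
c 5770 ((596.833251953125, 86.44602966308594), (50.43804168701172, 91.27609252929688), 2.897902727127075) 88.94928852889579
c 5135 ((635.1170654296875, 86.22149658203125), (39.729827880859375, 131.5144500732422), 0.2069709748029709) 58.931475115520925
```

View pics/td1.png

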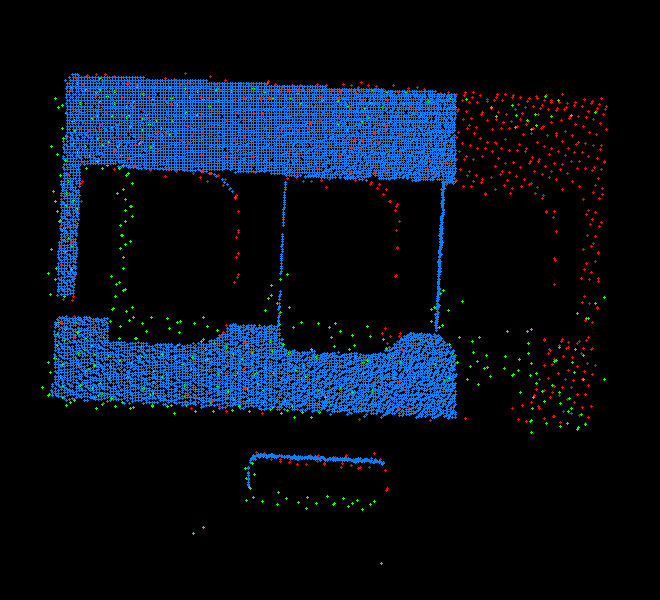

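View pics/td2.png

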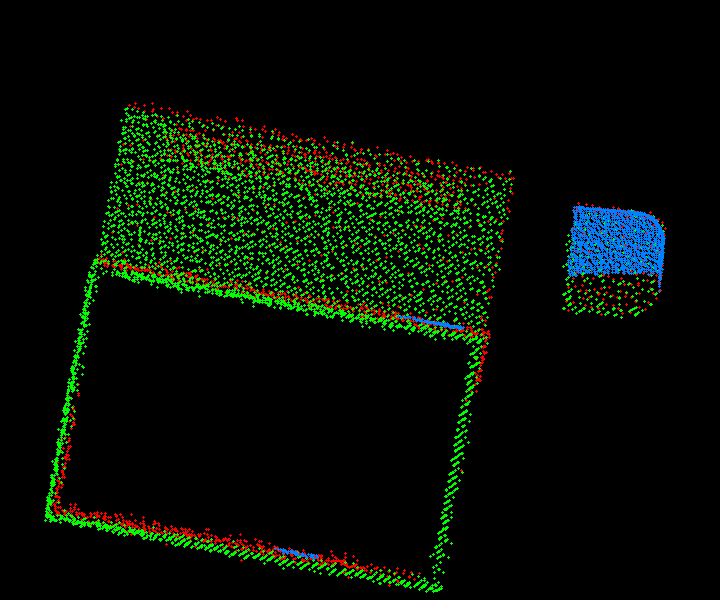

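```bash
cat >> h.py <<'E'
from scipy.spatial.transform import Rotation as R
def yaw(): 
    o=get_obs();q=o['tcp_rot'];r=R.from_quat([q[1],q[2],q[3],q[0]]).as_matrix();return np.arctan2(r[1,0],r[0,0]),r,np.array(o['tcp_pos']),o
def to(x,y,z,yw=None):
    a,r,p,o=yaw()
    if yw is None: yw=a
    d=np.array([x,y,z])-p; c,s=np.cos(yw),np.sin(yw)
    sh=np.array([c*d[0]+s*d[1],-d[2],-s*d[0]+c*d[1]])/10
    n=np.linalg.norm(sh)/3.6
    print('t=%.2f wy=%.3f tot cm tool'%(o['time'],-(yw-a)),np.round(sh,2),'rows>=%.1f'%n)
    e=R.from_matrix(r.T@np.array([[c,0,-s],[s,0,c],[0,-1,0]]))
    print('rotvec',np.round(e.as_rotvec(),3))
VY=0.044; VS=np.array([621.,111.5])
def vise(x,y): 
    c,s=np.cos(VY),np.sin(VY); return VS+np.array([c*x-s*y,s*x+c*y])
CY=0.183; CO=np.array([467.,-286.])
def cart(x,y):
    c,s=np.cos(CY),np.sin(CY); return CO+np.array([c*x-s*y,s*x+c*y])
E
python3 - <<'E'
from h import *
to(521,106.5,130,VY)
C=[np.load(n+'0.npy') for n in ['scene','side','wrist']]
topdown(C,540,660,260,380,20,60,'td3',5)
for y in (60.5,114,167): print(vise(-25,y-110.4))
E
```

```text
t=1.65 wy=-0.044 tot cm tool [-12.42  10.13  11.21] rows>=5.4
rotvec [-0.    -0.044 -0.   ]
[598.21908772  60.54865031]
[595.8658472  113.99687066]
[593.53459959 166.94557494]
```

View pics/td3.png

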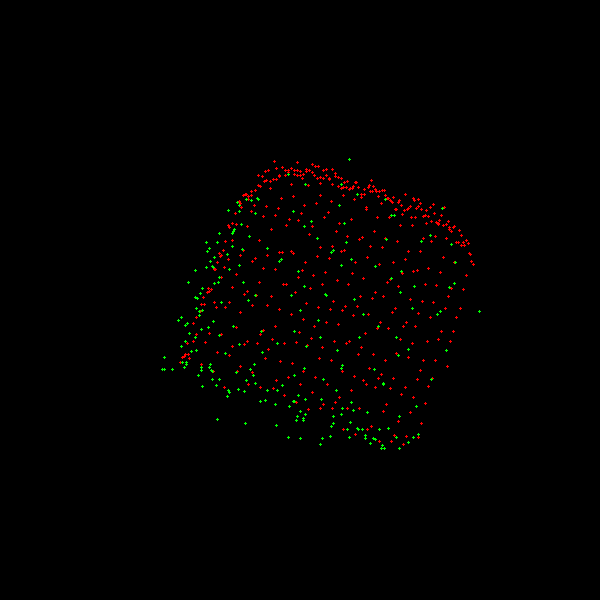

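Request:
{"method": "move_arm", "body": {
  "increments": [-2.1, 0, 1.9, 0, -0.044, 0, -2.1, 1.0, 1.9, 0, 0, 0, -2.1, 2, 1.9, 0, 0, 0, -2.1, 2, 1.9, 0, 0, 0, -2.1, 2, 1.9, 0, 0, 0, -1.9, 2, 1.7, 0, 0, 0, 0, 1, 0, 0, 0, 0, 0, 0, 0, 0, 0, 0],
  "jaw": 4.0,
  "force": 60
}}

```text
time: 2.32
tcp_pos: [519.9, 108.0, 129.3]
tcp_rot: [-0.707, 0.707, 0.015, -0.018]
force: [0.1, -0.5, 0.5]
finger_gap: 0.466
```

```bash
python3 - <<'E'
from h import *
p=shot('wrist','w1'); np.save('w1.npy',world(p)); to(521,106.5,66,VY)
for q in ['jaw_grip','heel1_mid','vise_seat']: print(q,[(np.round(d['point']).tolist(),round(d['confidence'],2)) for d in place_of(p,q)])
topdown([world(p)],480,680,0,220,55,100,'td4')
E
```

```text
t=2.37 wy=0.001 tot cm tool [-0.06  6.48 -0.06] rows>=1.8
rotvec [ 0.001  0.001 -0.001]
jaw_grip [([518.0, 112.0, 82.0], 0.6)]
heel1_mid [([598.0, 61.0, 61.0], 0.65)]
vise_seat []
```

View pics/w1.png

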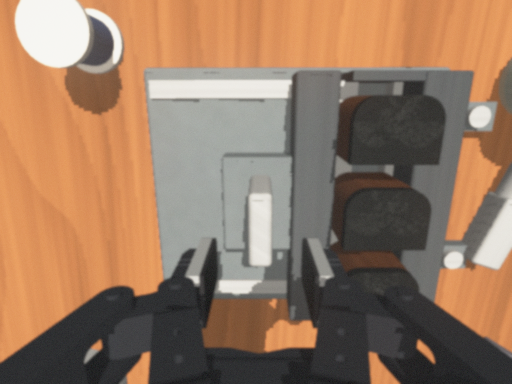

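View pics/td4.png

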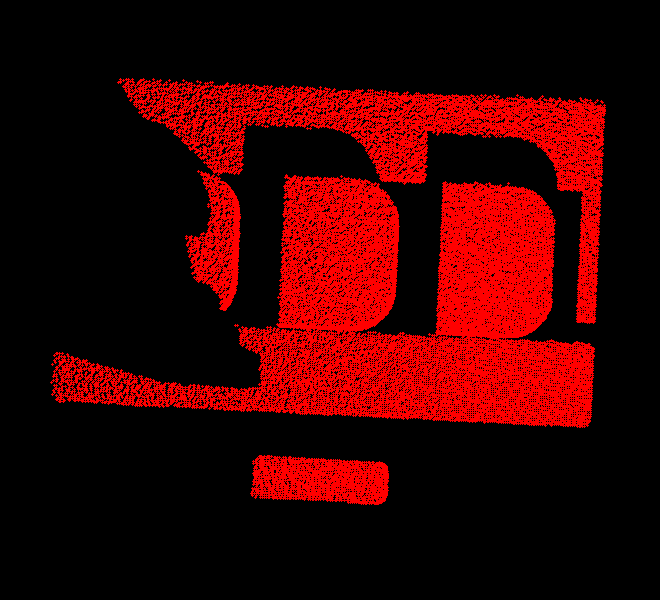

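Request:
{"method": "move_arm", "body": {
  "increments": [0, 2, 0, 0, 0, 0, 0, 2, 0, 0, 0, 0, 0, 2, 0, 0, 0, 0, 0, 0.4, 0, 0, 0, 0, 0, 0, 0, 0, 0, 0]
}}

```text
time: 2.93
tcp_pos: [521.9, 106.7, 66.8]
tcp_rot: [-0.707, 0.707, 0.015, -0.016]
force: [0.0, -0.2, 0.6]
finger_gap: 0.469
```

Request:
{"method": "move_arm", "body": {
  "increments": [0, 0, 0, 0, 0, 0, 0, 0, 0, 0, 0, 0, 0, 0, 0, 0, 0, 0, 0, 0, 0, 0, 0, 0, 0, 0, 0, 0, 0, 0, 0, 0, 0, 0, 0, 0],
  "jaw": 0.5
}}

```text
time: 3.43
tcp_pos: [521.3, 107.3, 68.9]
tcp_rot: [-0.707, 0.707, 0.015, -0.016]
force: [-8.1, -1.8, 9.2]
finger_gap: 0.151
```

Request:
{"method": "move_arm", "body": {
  "increments": [-0.25, 0, 0, 0, 0, 0, -0.25, 0, 0, 0, 0, 0, -0.25, 0, 0, 0, 0, 0, -0.25, 0, 0, 0, 0, 0, -0.25, 0, 0, 0, 0, 0, -0.25, 0, 0, 0, 0, 0, -0.25, 0, 0, 0, 0, 0, -0.25, 0, 0, 0, 0, 0]
}}

```text
time: 4.1
tcp_pos: [504.5, 106.5, 68.9]
tcp_rot: [0.707, -0.707, -0.017, 0.014]
force: [8.6, 0.2, -3.2]
finger_gap: 0.153
```

Request:
{"method": "move_arm", "body": {
  "increments": [0, 0, 0, 0, 0, 0, 0, 0, 0, 0, 0, 0]
}}

```text
time: 4.27
tcp_pos: [504.0, 106.5, 68.9]
tcp_rot: [0.707, -0.707, -0.017, 0.014]
force: [4.2, -0.4, -1.1]
finger_gap: 0.157
```

Request:
{"method": "move_arm", "body": {
  "increments": [-0.2, 0, 0, 0, 0, 0, -0.2, 0, 0, 0, 0, 0, 0, 0, 0, 0, 0, 0]
}}

```text
time: 4.52
tcp_pos: [501.4, 106.4, 69.0]
tcp_rot: [0.707, -0.707, -0.018, 0.013]
force: [12.3, -0.0, -8.8]
finger_gap: 0.154
```

Request:
{"method": "move_arm", "body": {
  "increments": [0, 0, 0, 0, 0, 0, 0, 0, 0, 0, 0, 0, 0, 0, 0, 0, 0, 0, 0, -2, 0, 0, 0, 0, 0, -3, 0, 0, 0, 0, 0, -3, 0, 0, 0, 0, 0, -3, 0, 0, 0, 0],
  "jaw": 4.0
}}

```text
time: 5.1
tcp_pos: [497.5, 106.3, 178.8]
tcp_rot: [0.707, -0.707, -0.015, 0.016]
force: [0.3, 0.5, 0.1]
finger_gap: 0.469
```

```bash
python3 - <<'E'
from h import *
p=shot('wrist','w2'); topdown([world(p)],480,680,0,220,55,100,'td5'); to(596,113.5,140,VY)
E
```

```text
t=5.15 wy=-0.000 tot cm tool [9.57 4.52 0.22] rows>=2.9
rotvec [-0.002 -0.     0.008]
```

View pics/td5.png

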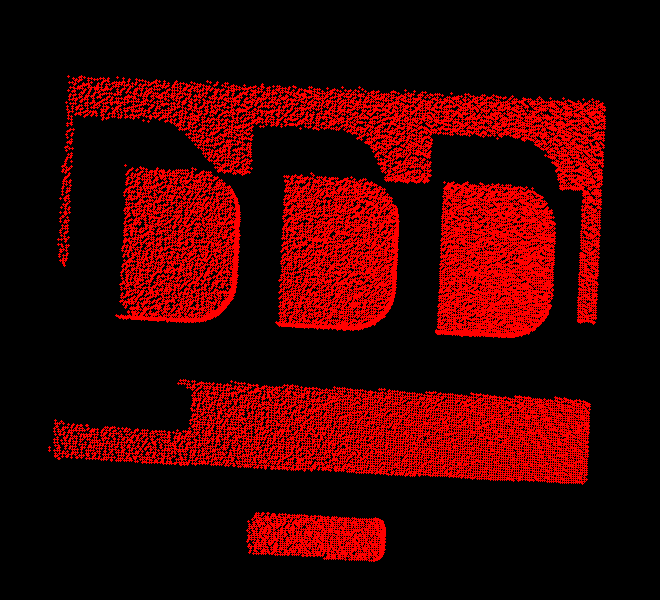

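```bash
python3 - <<'E'
from h import *
to(598.8,60,130,VY)
for y in (-60,0,60): print(cart(8,y))
E
```

```text
t=5.15 wy=-0.000 tot cm tool [ 9.62  5.52 -5.14] rows>=3.4
rotvec [-0.002 -0.     0.008]
[ 485.78523509 -343.5422883 ]
[ 474.86641742 -284.54415764]
[ 463.94759975 -225.54602699]
```

Request:
{"method": "move_arm", "body": {
  "increments": [2.4, 1, -1.3, 0, 0, 0, 2.4, 1.5, -1.3, 0, 0, 0, 2.4, 1.5, -1.3, 0, 0, 0, 2.4, 1.5, -1.24, 0, 0, 0, 0, 0, 0, 0, 0, 0, 0, 0, 0, 0, 0, 0],
  "jaw": 7.5
}}

```text
time: 5.65
tcp_pos: [596.1, 58.2, 120.8]
tcp_rot: [-0.707, 0.707, 0.014, -0.016]
force: [-0.2, 1.0, 0.3]
finger_gap: 0.881
```

```bash
python3 - <<'E'
from h import *
to(598.8,60,61,VY)
E
```

```text
t=5.65 wy=-0.002 tot cm tool [0.28 5.98 0.17] rows>=1.7
rotvec [ 0.    -0.002 -0.002]
```

Request:
{"method": "move_arm", "body": {
  "increments": [0.14, 1.5, 0.1, 0, 0, 0, 0.14, 1.5, 0.07, 0, 0, 0, 0, 1.5, 0, 0, 0, 0, 0, 1.4, 0, 0, 0, 0, 0, 0, 0, 0, 0, 0, 0, 0, 0, 0, 0, 0]
}}

```text
time: 6.15
tcp_pos: [598.2, 61.7, 63.7]
tcp_rot: [0.707, -0.707, -0.016, 0.016]
force: [-0.5, 0.5, 0.8]
finger_gap: 0.874
```

Request:
{"method": "move_arm", "body": {
  "increments": [0, 0, 0, 0, 0, 0, 0, 0, 0, 0, 0, 0, 0, 0, 0, 0, 0, 0, 0, 0, 0, 0, 0, 0, 0, 0, 0, 0, 0, 0, 0, 0, 0, 0, 0, 0],
  "jaw": 4.0,
  "force": 40
}}

```text
time: 6.65
tcp_pos: [598.8, 61.3, 65.0]
tcp_rot: [0.707, -0.707, -0.016, 0.015]
force: [-5.6, -0.0, 8.5]
finger_gap: 0.576
```

Request:
{"method": "move_arm", "body": {
  "increments": [0, -1, 0, 0, 0, 0, 0, -2, 0, 0, 0, 0, 0, -3, 0, 0, 0, 0, 0, -3, 0, 0, 0, 0, 0, -3, 0, 0, 0, 0, 0, 0, 0, 0, 0, 0]
}}

```text
time: 7.15
tcp_pos: [602.2, 61.4, 191.4]
tcp_rot: [0.707, -0.706, -0.019, 0.012]
force: [0.8, -0.2, -0.4]
finger_gap: 0.578
```

```bash
python3 - <<'E'
from h import *
p=shot('wrist','w3'); c=cart(8,-60); to(c[0],c[1],180,CY)
E
```

```text
t=7.20 wy=-0.139 tot cm tool [-18.72   0.84 -37.71] rows>=11.7
rotvec [-0.    -0.139  0.008]
```

View pics/w3.png

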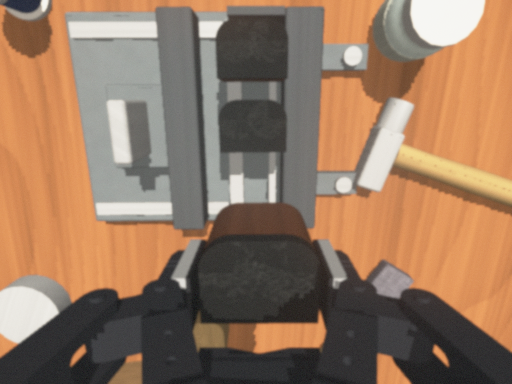

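Request:
{"method": "move_arm", "body": {
  "increments": [-2, 0, -1, 0, -0.07, 0, -3, 0, -2, 0, -0.069, 0, -3, 0, -2.2, 0, 0, 0, -3, 0, -2.2, 0, 0, 0, -3, 0, -2.2, 0, 0, 0, -2.5, 0, -2.7, 0, 0, 0, -1.2, 0, -3.4, 0, 0, 0, -1, 0, -3.4, 0, 0, 0]
}}

```text
time: 7.87
tcp_pos: [444.7, -157.6, 183.5]
tcp_rot: [0.704, -0.704, -0.065, 0.065]
force: [1.8, -0.1, -1.5]
finger_gap: 0.58
```

Request:
{"method": "move_arm", "body": {
  "increments": [0, 0, -3.5, 0, 0, 0, 0, 0, -3.5, 0, 0, 0, 0, 0, -3.5, 0, 0, 0, 0, 0, -3.5, 0, 0, 0, 0, 0, -3.3, 0, 0, 0, 0, 0, -1.2, 0, 0, 0, 0, 0, 0, 0, 0, 0]
}}

```text
time: 8.45
tcp_pos: [479.0, -341.7, 182.7]
tcp_rot: [-0.704, 0.705, 0.063, -0.064]
force: [-0.3, 0.7, -1.0]
finger_gap: 0.575
```

```bash
python3 - <<'E'
from h import *
p=shot('wrist','w4'); c=cart(8,-60); to(c[0],c[1],31,CY)
topdown([world(p)],380,680,-420,-60,35,180,'td6',2)
E
```

```text
t=8.50 wy=-0.002 tot cm tool [ 0.55 15.16 -0.53] rows>=4.2
rotvec [-0.    -0.002 -0.001]
```

View pics/w4.png

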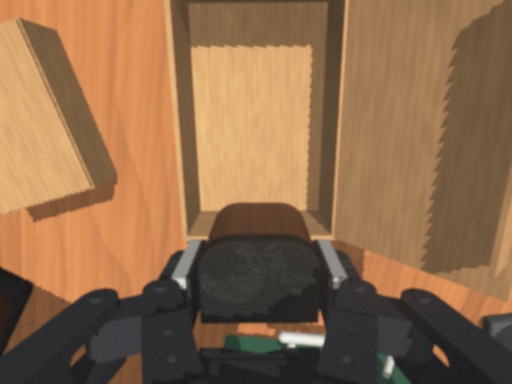

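View pics/td6.png

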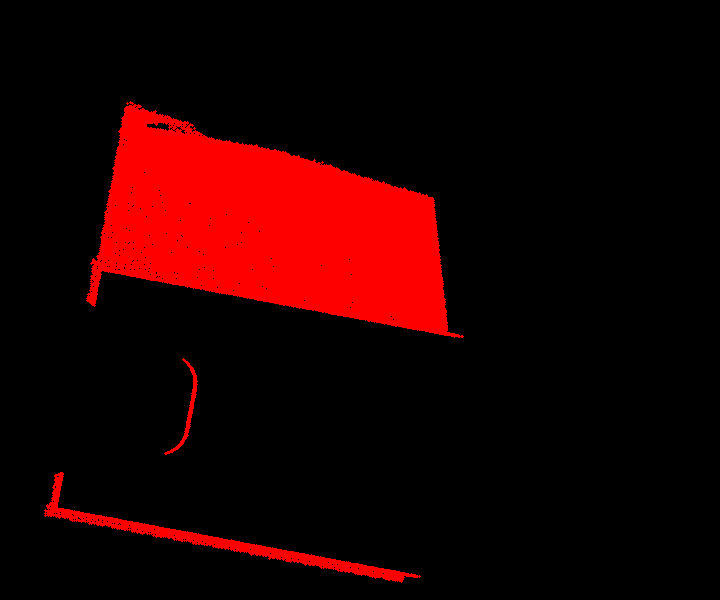

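Request:
{"method": "move_arm", "body": {
  "increments": [0.3, 2, -0.3, 0, 0, 0, 0.2, 3, -0.2, 0, 0, 0, 0, 3, 0, 0, 0, 0, 0, 2.5, 0, 0, 0, 0, 0, 2, 0, 0, 0, 0, 0, 1.5, 0, 0, 0, 0, 0, 0.8, 0, 0, 0, 0, 0, 0, 0, 0, 0, 0]
}}

```text
time: 9.17
tcp_pos: [485.1, -340.0, 33.7]
tcp_rot: [0.705, -0.703, -0.064, 0.066]
force: [-0.4, -0.4, -2.1]
finger_gap: 0.576
```

Request:
{"method": "move_arm", "body": {
  "increments": [0, 0.35, 0, 0, 0, 0, 0, 0, 0, 0, 0, 0]
}}

```text
time: 9.33
tcp_pos: [486.4, -342.0, 32.5]
tcp_rot: [-0.704, 0.704, 0.065, -0.064]
force: [-0.0, -0.8, -2.1]
finger_gap: 0.579
```

Request:
{"method": "move_arm", "body": {
  "increments": [0, 0, 0, 0, 0, 0, 0, 0, 0, 0, 0, 0, 0, 0, 0, 0, 0, 0, 0, -2, 0, 0, 0, 0, 0, -3.5, 0, 0, 0, 0, 0, -3.5, 0, 0, 0, 0, 0, -3.5, 0, 0, 0, 0, 0, -2, 0, 0, 0, 0],
  "jaw": 6.2
}}

```text
time: 10.0
tcp_pos: [487.0, -343.3, 181.6]
tcp_rot: [-0.703, 0.705, 0.066, -0.063]
force: [1.3, -1.0, 0.4]
finger_gap: 0.73
```

```bash
python3 - <<'E'
from h import *
to(596.2,113.5,145,VY)
E
```

```text
t=10.00 wy=0.139 tot cm tool [12.92  3.66 45.16] rows>=13.1
rotvec [0.003 0.139 0.004]
```

Request:
{"method": "move_arm", "body": {
  "increments": [0, 0, 2.5, 0, 0.07, 0, 0, 0, 3.4, 0, 0.069, 0, 0, 0, 3.6, 0, 0, 0, 0, 0, 3.6, 0, 0, 0, 0, 0, 3.6, 0, 0, 0, 0.5, 0, 3.6, 0, 0, 0, 1.0, 0, 3.4, 0, 0, 0, 2, 0, 3, 0, 0, 0]
}}

```text
time: 10.67
tcp_pos: [502.4, -72.7, 177.8]
tcp_rot: [0.707, -0.707, -0.016, 0.015]
force: [2.3, -0.7, -0.1]
finger_gap: 0.726
```

```bash
python3 - <<'E'
from h import *
to(596.2,113.5,130,VY)
E
```

```text
t=10.67 wy=-0.000 tot cm tool [10.19  4.78 18.19] rows>=5.9
rotvec [-0.    -0.     0.001]
```

Request:
{"method": "move_arm", "body": {
  "increments": [1.7, 0, 2.9, 0, 0, 0, 1.7, 0, 2.9, 0, 0, 0, 1.7, 1, 2.9, 0, 0, 0, 1.7, 1.5, 2.9, 0, 0, 0, 1.7, 1.5, 2.9, 0, 0, 0, 1, 0.8, 2, 0, 0, 0, 0, 0, 0, 0, 0, 0, 0, 0, 0, 0, 0, 0],
  "jaw": 7.5
}}

```text
time: 11.33
tcp_pos: [590.8, 95.8, 128.3]
tcp_rot: [-0.707, 0.707, 0.016, -0.017]
force: [0.3, -1.4, -0.1]
finger_gap: 0.881
```

```bash
python3 - <<'E'
from h import *
p=shot('wrist','w5'); topdown([world(p)],480,680,0,220,55,100,'td7')
to(596.2,113.5,62,VY)
E
```

```text
t=11.38 wy=0.000 tot cm tool [0.61 6.69 1.91] rows>=1.9
rotvec [ 0.  0. -0.]
```

View pics/td7.png

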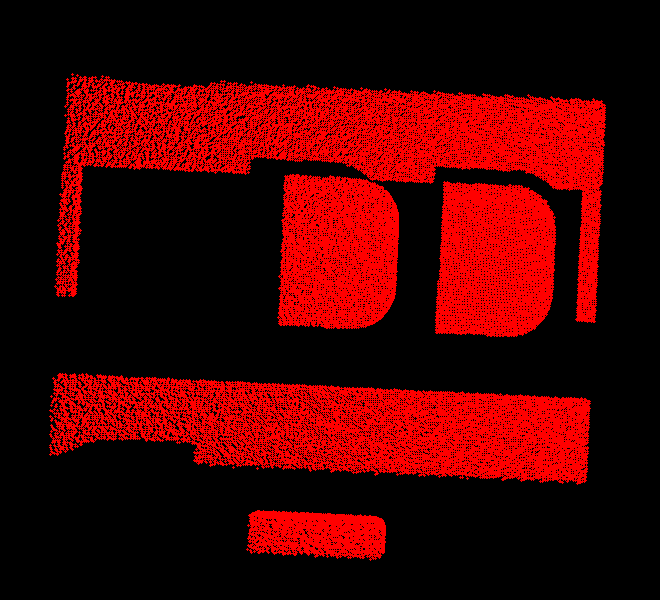

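Request:
{"method": "move_arm", "body": {
  "increments": [0.3, 0.7, 0.95, 0, 0, 0, 0.3, 1.5, 0.96, 0, 0, 0, 0, 1.5, 0, 0, 0, 0, 0, 1.5, 0, 0, 0, 0, 0, 1.3, 0, 0, 0, 0, 0, 0, 0, 0, 0, 0, 0, 0, 0, 0, 0, 0]
}}

```text
time: 11.97
tcp_pos: [595.9, 113.2, 63.6]
tcp_rot: [-0.707, 0.707, 0.015, -0.016]
force: [0.5, 0.4, 0.6]
finger_gap: 0.879
```

Request:
{"method": "move_arm", "body": {
  "increments": [0, 0, 0, 0, 0, 0, 0, 0, 0, 0, 0, 0, 0, 0, 0, 0, 0, 0, 0, 0, 0, 0, 0, 0, 0, 0, 0, 0, 0, 0, 0, 0, 0, 0, 0, 0],
  "jaw": 4.0
}}

```text
time: 12.47
tcp_pos: [596.2, 113.8, 65.2]
tcp_rot: [0.707, -0.707, -0.016, 0.015]
force: [-4.1, -0.8, 5.7]
finger_gap: 0.576
```

Request:
{"method": "move_arm", "body": {
  "increments": [0, -1, 0, 0, 0, 0, 0, -2, 0, 0, 0, 0, 0, -3, 0, 0, 0, 0, 0, -3, 0, 0, 0, 0, 0, -2.4, 0, 0, 0, 0, 0, 0, 0, 0, 0, 0]
}}

```text
time: 12.97
tcp_pos: [599.1, 114.4, 184.9]
tcp_rot: [0.708, -0.706, -0.019, 0.012]
force: [0.9, 0.6, -0.2]
finger_gap: 0.574
```

```bash
python3 - <<'E'
from h import *
c=cart(8,0); to(c[0],c[1],180,CY)
E
```

```text
t=12.97 wy=-0.139 tot cm tool [-19.48   0.49 -36.96] rows>=11.6
rotvec [-0.001 -0.139  0.01 ]
```

Request:
{"method": "move_arm", "body": {
  "increments": [-2, 0, -1, 0, -0.07, 0, -3, 0, -2, 0, -0.069, 0, -3, 0, -2.2, 0, 0, 0, -3, 0, -2.2, 0, 0, 0, -3, 0, -2.2, 0, 0, 0, -2.5, 0, -2.7, 0, 0, 0, -1.5, 0, -3.3, 0, 0, 0, -1, 0, -3.4, 0, 0, 0]
}}

```text
time: 13.63
tcp_pos: [438.9, -104.4, 178.5]
tcp_rot: [0.704, -0.704, -0.065, 0.064]
force: [0.6, -0.2, -1.2]
finger_gap: 0.58
```

Request:
{"method": "move_arm", "body": {
  "increments": [0, 0, -3.5, 0, 0, 0, 0, 0, -3.5, 0, 0, 0, 0, 0, -3.5, 0, 0, 0, 0, 0, -3.5, 0, 0, 0, 0, 0, -3, 0, 0, 0, 0, 0, -1, 0, 0, 0, 0, 0, 0, 0, 0, 0]
}}

```text
time: 14.22
tcp_pos: [472.8, -283.3, 177.9]
tcp_rot: [-0.704, 0.705, 0.063, -0.063]
force: [0.0, 0.4, -1.6]
finger_gap: 0.58
```

```bash
python3 - <<'E'
from h import *
p=shot('wrist','w6'); c=cart(8,0); to(c[0],c[1],30.5,CY)
topdown([world(p)],380,680,-420,-60,35,180,'td8',2)
E
```

```text
t=14.27 wy=-0.002 tot cm tool [ 0.12 14.73 -0.38] rows>=4.1
rotvec [-0.    -0.002 -0.   ]
```

View pics/w6.png

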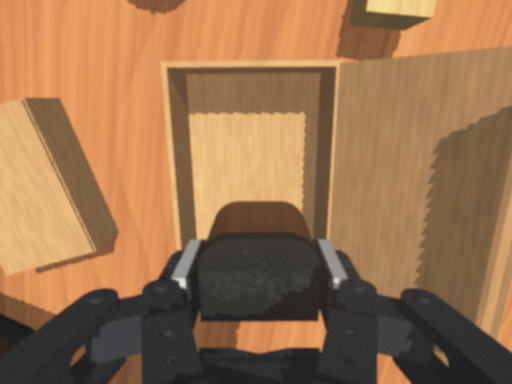

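Request:
{"method": "move_arm", "body": {
  "increments": [0.1, 2, -0.1, 0, 0, 0, 0, 3, 0, 0, 0, 0, 0, 3, 0, 0, 0, 0, 0, 2.5, 0, 0, 0, 0, 0, 2, 0, 0, 0, 0, 0, 1.5, 0, 0, 0, 0, 0, 0.6, 0, 0, 0, 0, 0, 0, 0, 0, 0, 0]
}}

```text
time: 14.93
tcp_pos: [473.9, -279.0, 30.8]
tcp_rot: [0.705, -0.703, -0.065, 0.066]
force: [-0.6, 0.2, 0.6]
finger_gap: 0.574
```

Request:
{"method": "move_arm", "body": {
  "increments": [0, 0, 0, 0, 0, 0]
}}

```text
time: 15.02
tcp_pos: [474.9, -280.2, 32.5]
tcp_rot: [0.704, -0.704, -0.065, 0.065]
force: [0.5, 1.0, -0.5]
finger_gap: 0.576
```

Request:
{"method": "move_arm", "body": {
  "increments": [0, 0.3, 0, 0, 0, 0, 0, 0, 0, 0, 0, 0]
}}

```text
time: 15.18
tcp_pos: [475.1, -281.0, 29.6]
tcp_rot: [-0.704, 0.704, 0.065, -0.064]
force: [-0.2, 1.6, -1.7]
finger_gap: 0.573
```

Request:
{"method": "move_arm", "body": {
  "increments": [0, 0, 0, 0, 0, 0, 0, 0, 0, 0, 0, 0, 0, 0, 0, 0, 0, 0, 0, -2, 0, 0, 0, 0, 0, -3.5, 0, 0, 0, 0, 0, -3.5, 0, 0, 0, 0, 0, -3.5, 0, 0, 0, 0, 0, -2, 0, 0, 0, 0],
  "jaw": 6.2
}}

```text
time: 15.85
tcp_pos: [475.5, -281.8, 178.1]
tcp_rot: [-0.703, 0.705, 0.066, -0.063]
force: [0.3, 0.3, 0.6]
finger_gap: 0.722
```

Request:
{"method": "move_arm", "body": {
  "increments": [0, 0, 2.5, 0, 0.07, 0, 0, 0, 3.4, 0, 0.069, 0, 0, 0, 3.6, 0, 0, 0, 0, 0, 3.6, 0, 0, 0, 0.5, 0, 3.6, 0, 0, 0, 1, 0, 3.6, 0, 0, 0, 1.5, 0, 3.4, 0, 0, 0, 2, 0, 3, 0, 0, 0]
}}

```text
time: 16.52
tcp_pos: [506.6, -10.3, 174.5]
tcp_rot: [0.707, -0.707, -0.016, 0.015]
force: [0.9, -1.0, 0.6]
finger_gap: 0.726
```

Request:
{"method": "move_arm", "body": {
  "increments": [1.7, 0, 2.9, 0, 0, 0, 1.7, 0, 2.9, 0, 0, 0, 1.7, 1, 2.9, 0, 0, 0, 1.7, 1.5, 2.9, 0, 0, 0, 1.7, 1.5, 2.9, 0, 0, 0, 1, 0.8, 2, 0, 0, 0, 0, 0, 0, 0, 0, 0],
  "jaw": 7.5
}}

```text
time: 17.1
tcp_pos: [594.0, 162.1, 123.3]
tcp_rot: [0.707, -0.706, -0.017, 0.019]
force: [-0.7, 0.8, 0.8]
finger_gap: 0.879
```

```bash
python3 - <<'E'
from h import *
to(593.5,165.3,62,VY)
E
```

```text
t=17.10 wy=0.006 tot cm tool [-0.03  6.13  0.32] rows>=1.7
rotvec [-0.002  0.006 -0.003]
```

Request:
{"method": "move_arm", "body": {
  "increments": [0, 0.7, 0.3, 0, 0, 0, 0, 1.5, 0.1, 0, 0, 0, 0, 1.5, 0, 0, 0, 0, 0, 1.5, 0, 0, 0, 0, 0, 0.9, 0, 0, 0, 0, 0, 0, 0, 0, 0, 0, 0, 0, 0, 0, 0, 0]
}}

```text
time: 17.68
tcp_pos: [594.3, 159.5, 65.0]
tcp_rot: [-0.707, 0.707, 0.015, -0.015]
force: [-0.4, 0.3, 0.4]
finger_gap: 0.878
```

Request:
{"method": "move_arm", "body": {
  "increments": [0, 0, 0, 0, 0, 0, 0, 0, 0, 0, 0, 0, 0, 0, 0, 0, 0, 0, 0, 0, 0, 0, 0, 0, 0, 0, 0, 0, 0, 0, 0, 0, 0, 0, 0, 0],
  "jaw": 4.0
}}

```text
time: 18.18
tcp_pos: [593.9, 160.4, 66.2]
tcp_rot: [0.707, -0.707, -0.015, 0.016]
force: [-6.3, -1.9, 8.2]
finger_gap: 0.577
```

Request:
{"method": "move_arm", "body": {
  "increments": [0, -1, 0, 0, 0, 0, 0, -2, 0, 0, 0, 0, 0, -3, 0, 0, 0, 0, 0, -3, 0, 0, 0, 0, 0, -2.4, 0, 0, 0, 0, 0, 0, 0, 0, 0, 0]
}}

```text
time: 18.68
tcp_pos: [597.3, 161.2, 186.0]
tcp_rot: [0.708, -0.706, -0.019, 0.012]
force: [1.0, -0.6, -0.6]
finger_gap: 0.577
```

```bash
python3 - <<'E'
from h import *
p=shot('wrist','w7'); c=cart(8,60); to(c[0],c[1],180,CY)
E
```

```text
t=18.73 wy=-0.139 tot cm tool [-20.05   0.31 -35.59] rows>=11.3
rotvec [-0.001 -0.139  0.007]
```

View pics/w7.png

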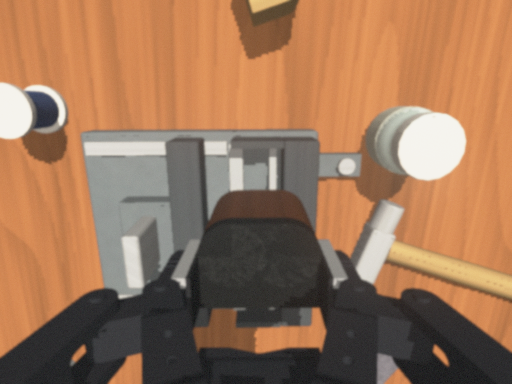

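Request:
{"method": "move_arm", "body": {
  "increments": [-2, 0, -1, 0, -0.07, 0, -3, 0, -2, 0, -0.069, 0, -3, 0, -2.2, 0, 0, 0, -3, 0, -2.2, 0, 0, 0, -3, 0, -2.2, 0, 0, 0, -2.5, 0, -2.7, 0, 0, 0, -1.8, 0, -3.2, 0, 0, 0, -1.2, 0, -3.4, 0, 0, 0]
}}

```text
time: 19.4
tcp_pos: [431.4, -57.5, 178.4]
tcp_rot: [0.704, -0.704, -0.065, 0.065]
force: [0.8, -0.1, -1.0]
finger_gap: 0.579
```

Request:
{"method": "move_arm", "body": {
  "increments": [0, 0, -3.5, 0, 0, 0, 0, 0, -3.5, 0, 0, 0, 0, 0, -3.5, 0, 0, 0, 0, 0, -3.5, 0, 0, 0, 0, 0, -2.5, 0, 0, 0, 0, 0, -0.5, 0, 0, 0, 0, 0, 0, 0, 0, 0]
}}

```text
time: 19.98
tcp_pos: [463.9, -225.5, 178.1]
tcp_rot: [-0.704, 0.704, 0.063, -0.064]
force: [-0.2, 0.2, -1.5]
finger_gap: 0.574
```

```bash
python3 - <<'E'
from h import *
p=shot('wrist','w8'); c=cart(8,57); to(c[0],c[1],30,CY)
E
```

```text
t=20.03 wy=-0.001 tot cm tool [-0.04 14.81 -0.49] rows>=4.1
rotvec [-0.001 -0.001 -0.001]
```

View pics/w8.png

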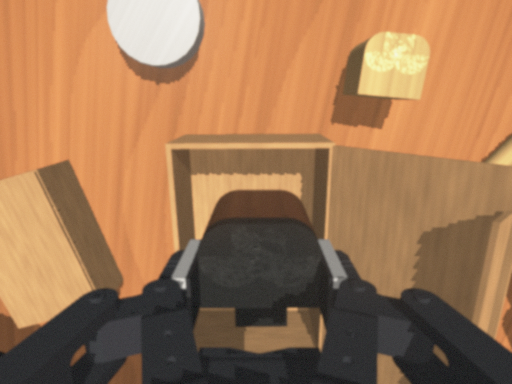

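Request:
{"method": "move_arm", "body": {
  "increments": [0, 2, -0.5, 0, 0, 0, 0, 3, -0.3, 0, 0, 0, 0, 3, 0, 0, 0, 0, 0, 2.5, 0, 0, 0, 0, 0, 2, 0, 0, 0, 0, 0, 1.5, 0, 0, 0, 0, 0, 0.7, 0, 0, 0, 0, 0, 0, 0, 0, 0, 0]
}}

```text
time: 20.7
tcp_pos: [465.2, -229.6, 31.0]
tcp_rot: [0.705, -0.703, -0.064, 0.066]
force: [-0.1, -0.2, -0.8]
finger_gap: 0.574
```

Request:
{"method": "move_arm", "body": {
  "increments": [0, 0.2, 0, 0, 0, 0, 0, 0, 0, 0, 0, 0]
}}

```text
time: 20.87
tcp_pos: [466.4, -230.6, 30.0]
tcp_rot: [0.704, -0.704, -0.065, 0.065]
force: [-0.6, -1.0, -2.0]
finger_gap: 0.577
```

Request:
{"method": "move_arm", "body": {
  "increments": [0, 0, 0, 0, 0, 0, 0, 0, 0, 0, 0, 0, 0, 0, 0, 0, 0, 0, 0, -2, 0, 0, 0, 0, 0, -3.5, 0, 0, 0, 0, 0, -3.5, 0, 0, 0, 0, 0, -3.5, 0, 0, 0, 0, 0, -2, 0, 0, 0, 0],
  "jaw": 6.2
}}

```text
time: 21.53
tcp_pos: [467.1, -232.2, 179.0]
tcp_rot: [-0.704, 0.705, 0.066, -0.063]
force: [0.4, -0.8, 0.1]
finger_gap: 0.727
```

Request:
{"method": "move_arm", "body": {
  "increments": [0, 0, 2.5, 0, 0.05, 0, 0, 0, 2.5, 0, 0.05, 0, 0, 0, 2.5, 0, 0, 0, 0, 0, 2, 0, 0, 0, 0, 0, 0, 0, 0, 0, 0, 0, 0, 0, 0, 0],
  "jaw": 7.5
}}

```text
time: 22.03
tcp_pos: [454.6, -136.5, 175.2]
tcp_rot: [0.706, -0.706, -0.03, 0.03]
force: [-0.1, 0.3, -0.5]
finger_gap: 0.88
```

```bash
python3 - <<'E'
from h import *
p=shot('wrist','w9'); s=shot('side','s9'); c=shot('scene','sc9')
topdown([world(c),world(s),world(p)],480,620,-180,-60,20,60,'td9',5)
for q in [p,s,c]: print([(np.round(d['point']).tolist(),round(d['confidence'],2)) for d in place_of(q,'blank1_mid')])
print(yaw()[0],yaw()[2])
a=cv2.resize(cv2.imread('pics/s9.png'),(800,600));cv2.imwrite('pics/s9b.png',a)
E
```

```text
[]
[([604.0, 325.0, 28.0], 0.52), ([550.0, -114.0, 25.0], 0.31)]
[([599.0, 333.0, 28.0], 0.73)]
0.08154937087931462 [ 454.35780486 -138.1594527   174.76505481]
```

View pics/s9b.png

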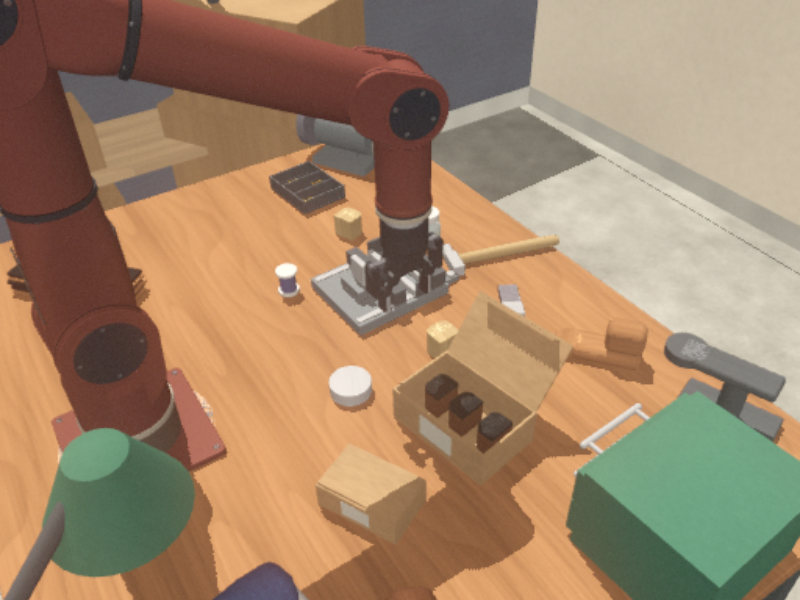

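View pics/td9.png

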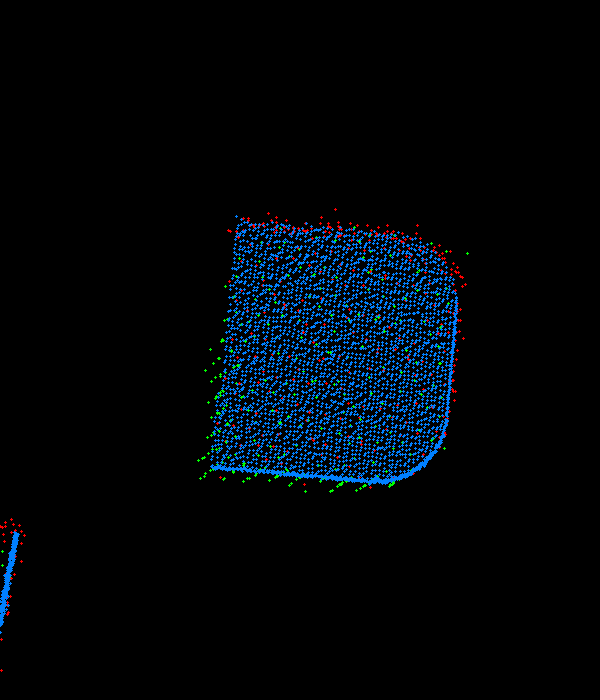

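View pics/sc9.png

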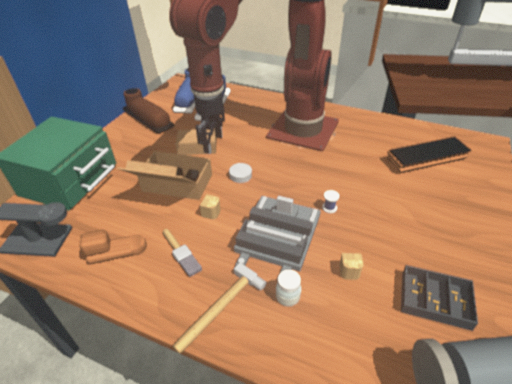

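```bash
python3 - <<'E'
from h import *
to(549.8,-112.6,80,0.093)
E
```

```text
t=22.33 wy=-0.011 tot cm tool [9.74 9.48 1.66] rows>=3.8
rotvec [ 0.    -0.011 -0.   ]
```

Request:
{"method": "move_arm", "body": {
  "increments": [2, 1, 0.4, 0, -0.011, 0, 2.5, 2, 0.4, 0, 0, 0, 2.5, 2.5, 0.4, 0, 0, 0, 2.5, 2.5, 0.4, 0, 0, 0, 0.2, 1.4, 0, 0, 0, 0, 0, 0, 0, 0, 0, 0, 0, 0, 0, 0, 0, 0]
}}

```text
time: 22.92
tcp_pos: [548.7, -113.1, 80.1]
tcp_rot: [-0.706, 0.706, 0.032, -0.034]
force: [-0.6, -0.7, -0.0]
finger_gap: 0.88
```

```bash
python3 - <<'E'
from h import *
to(549.8,-112.6,26,0.093)
E
```

```text
t=22.92 wy=0.000 tot cm tool [0.12 5.41 0.04] rows>=1.5
rotvec [ 0.     0.    -0.003]
```

Request:
{"method": "move_arm", "body": {
  "increments": [0, 1.5, 0, 0, 0, 0, 0, 1.5, 0, 0, 0, 0, 0, 1.5, 0, 0, 0, 0, 0, 0.9, 0, 0, 0, 0, 0, 0, 0, 0, 0, 0, 0, 0, 0, 0, 0, 0]
}}

```text
time: 23.42
tcp_pos: [549.6, -113.0, 27.8]
tcp_rot: [-0.706, 0.706, 0.033, -0.033]
force: [0.4, -0.3, 1.1]
finger_gap: 0.88
```

Request:
{"method": "move_arm", "body": {
  "increments": [0, 0, 0, 0, 0, 0, 0, 0, 0, 0, 0, 0, 0, 0, 0, 0, 0, 0, 0, 0, 0, 0, 0, 0, 0, 0, 0, 0, 0, 0, 0, 0, 0, 0, 0, 0],
  "jaw": 4.0
}}

```text
time: 23.92
tcp_pos: [550.4, -112.7, 28.2]
tcp_rot: [-0.706, 0.706, 0.034, -0.033]
force: [-1.3, -0.3, 8.1]
finger_gap: 0.573
```

Request:
{"method": "move_arm", "body": {
  "increments": [0, -1, 0, 0, 0, 0, 0, -2.5, 0, 0, 0, 0, 0, -3.5, 0, 0, 0, 0, 0, -3.5, 0, 0, 0, 0, 0, -3.5, 0, 0, 0, 0, 0, 0, 0, 0, 0, 0, 0, 0, 0, 0, 0, 0]
}}

```text
time: 24.5
tcp_pos: [550.9, -112.7, 169.7]
tcp_rot: [-0.706, 0.706, 0.035, -0.031]
force: [0.6, -0.1, -1.6]
finger_gap: 0.573
```

```bash
python3 - <<'E'
from h import *
p=shot('wrist','w10'); c=vise(-26,-30); print(c); to(c[0],c[1],160,VY)
E
```

```text
[596.34473806  80.38540441]
t=24.55 wy=0.050 tot cm tool [ 5.51  0.77 19.06] rows>=5.5
rotvec [0.    0.05  0.001]
```

View pics/w10.png

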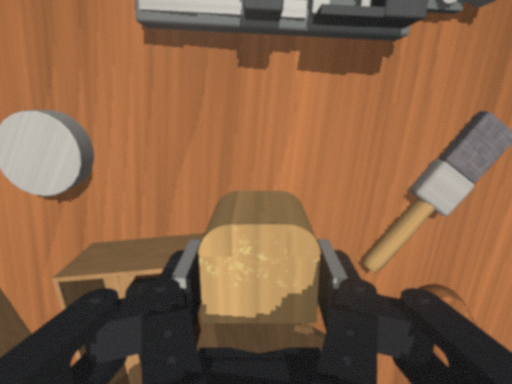

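Request:
{"method": "move_arm", "body": {
  "increments": [0.5, 0, 2, 0, 0.05, 0, 0.9, 0, 3.4, 0, 0, 0, 0.9, 0, 3.4, 0, 0, 0, 0.9, 0, 3.4, 0, 0, 0, 0.9, 0, 3.4, 0, 0, 0, 0.9, 0, 2.6, 0, 0, 0, 0.2, 0, 0.8, 0, 0, 0, 0, 0, 0, 0, 0, 0]
}}

```text
time: 25.22
tcp_pos: [591.2, 83.0, 164.9]
tcp_rot: [0.707, -0.707, -0.016, 0.018]
force: [0.1, 0.6, -1.5]
finger_gap: 0.574
```

```bash
python3 - <<'E'
from h import *
p=shot('wrist','w11'); c=vise(-29,-30); print(c); to(c[0],c[1],80,VY)
topdown([world(p)],480,680,0,220,55,160,'td11')
E
```

```text
[593.34764159  80.253447  ]
t=25.27 wy=0.002 tot cm tool [ 0.22  8.52 -0.01] rows>=2.4
rotvec [ 0.001  0.002 -0.003]
```

View pics/td11.png

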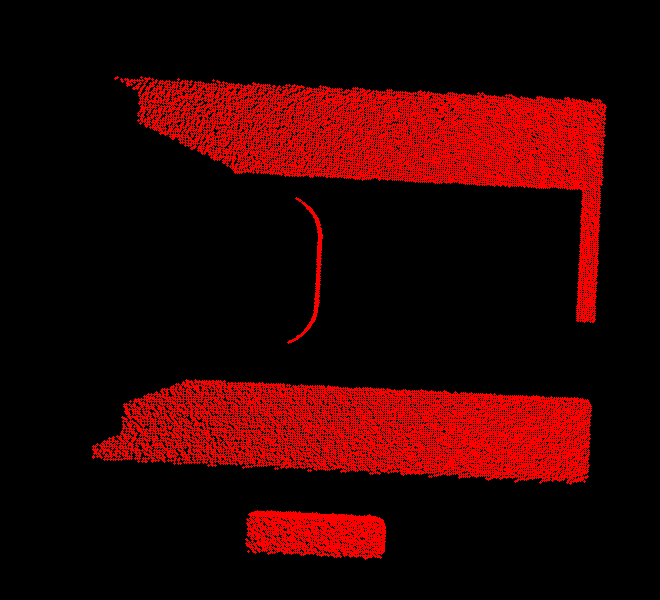

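Request:
{"method": "move_arm", "body": {
  "increments": [0.2, 2, 0, 0, 0.002, 0, 0, 2.2, 0, 0, 0, 0, 0, 2, 0, 0, 0, 0, 0, 1.3, 0, 0, 0, 0, 0, 0.7, 0, 0, 0, 0, 0, 0, 0, 0, 0, 0, 0, 0, 0, 0, 0, 0]
}}

```text
time: 25.85
tcp_pos: [594.3, 79.1, 85.2]
tcp_rot: [-0.707, 0.707, 0.014, -0.014]
force: [0.2, 0.3, 0.4]
finger_gap: 0.576
```

```bash
python3 - <<'E'
from h import *
p=shot('side','s12'); c=vise(-29,-30);to(c[0],c[1],68.5,VY); to(c[0],c[1],68.5,VY)
cv2.imwrite('pics/s12c.png',cv2.resize(cv2.imread('pics/s12.png')[110:230,170:330],None,fx=4,fy=4,interpolation=2))
E
```

```text
t=25.90 wy=-0.003 tot cm tool [-0.13  1.73  0.09] rows>=0.5
rotvec [-0.    -0.003  0.001]
t=25.90 wy=-0.003 tot cm tool [-0.13  1.73  0.09] rows>=0.5
rotvec [-0.    -0.003  0.001]
```

View pics/s12c.png

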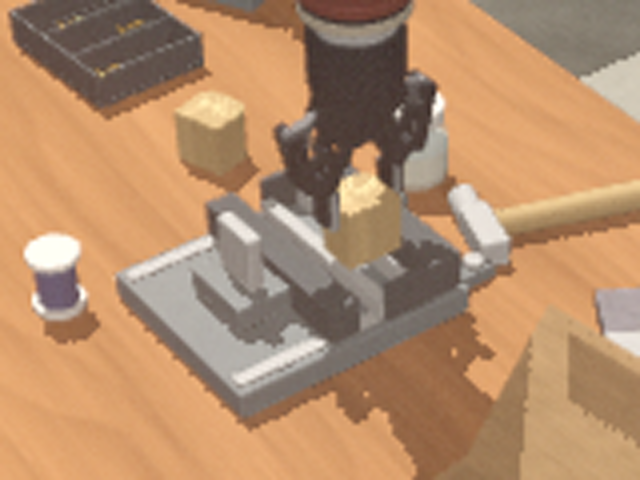

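Lower until contact, then nudge toward the fixed jaw.

Request:
{"method": "move_arm", "body": {
  "increments": [0, 0.6, 0, 0, 0, 0, 0, 0.5, 0, 0, 0, 0, 0, 0.4, 0, 0, 0, 0, 0, 0, 0, 0, 0, 0]
}}

```text
time: 26.23
tcp_pos: [593.5, 79.9, 68.9]
tcp_rot: [-0.707, 0.707, 0.014, -0.015]
force: [0.2, 0.5, -1.5]
finger_gap: 0.58
```

Request:
{"method": "move_arm", "body": {
  "increments": [0, 0.2, 0, 0, 0, 0, 0, 0.1, 0, 0, 0, 0, 0, 0, 0, 0, 0, 0]
}}

```text
time: 26.48
tcp_pos: [594.1, 79.9, 68.2]
tcp_rot: [0.707, -0.707, -0.015, 0.015]
force: [-7.0, -0.4, 11.9]
finger_gap: 0.574
```

Request:
{"method": "move_arm", "body": {
  "increments": [0.1, -0.1, 0, 0, 0, 0, 0.1, 0, 0, 0, 0, 0, 0.1, 0, 0, 0, 0, 0, 0, 0, 0, 0, 0, 0]
}}

```text
time: 26.82
tcp_pos: [596.7, 80.1, 68.3]
tcp_rot: [0.707, -0.707, -0.014, 0.015]
force: [-5.9, -0.3, 7.7]
finger_gap: 0.573
```

Request:
{"method": "move_arm", "body": {
  "increments": [0.1, 0, 0, 0, 0, 0, 0.1, 0, 0, 0, 0, 0, 0, 0, 0, 0, 0, 0]
}}

```text
time: 27.07
tcp_pos: [597.9, 80.2, 68.3]
tcp_rot: [0.707, -0.707, -0.014, 0.016]
force: [-10.0, -1.0, 12.0]
finger_gap: 0.572
```

Request:
{"method": "move_arm", "body": {
  "increments": [0, 0, 0, 0, 0, 0, 0, 0, 0, 0, 0, 0, 0, 0, 0, 0, 0, 0, 0, 0, 0, 0, 0, 0, 0, -2, 0, 0, 0, 0, 0, -3.5, 0, 0, 0, 0, 0, -3.5, 0, 0, 0, 0, 0, -3, 0, 0, 0, 0],
  "jaw": 7.5
}}

```text
time: 27.73
tcp_pos: [599.4, 80.0, 189.9]
tcp_rot: [0.707, -0.707, -0.015, 0.014]
force: [1.3, 0.3, 1.1]
finger_gap: 0.881
```

Request:
{"method": "move_arm", "body": {
  "increments": [0, 0, 0, 0, 0, 0, 0, -1.5, 0.5, 0, 0, 0, 0, 0, 0.5, 0, 0, 0]
}}

```text
time: 27.98
tcp_pos: [600.0, 90.1, 205.4]
tcp_rot: [0.707, -0.707, -0.016, 0.013]
force: [0.5, 0.3, 0.5]
finger_gap: 0.874
```

```bash
python3 - <<'E'
from h import *
p=shot('wrist','w13'); s=shot('side','s13'); c=shot('scene','sc13')
topdown([world(c),world(s),world(p)],480,680,0,220,55,160,'td13')
topdown([world(c),world(s),world(p)],540,660,260,380,20,60,'td13b',5)
for q in [p,s,c]: print([(np.round(d['point']).tolist(),round(d['confidence'],2)) for d in place_of(q,'blank1_mid')])
print(yaw()[0],yaw()[2])
E
```

```text
[]
[([605.0, 326.0, 32.0], 0.55)]
[([598.0, 334.0, 25.0], 0.76), ([387.0, 217.0, 0.0], 0.32)]
0.04179106524872706 [598.29124068  89.72578532 201.64922491]
```

View pics/td13.png

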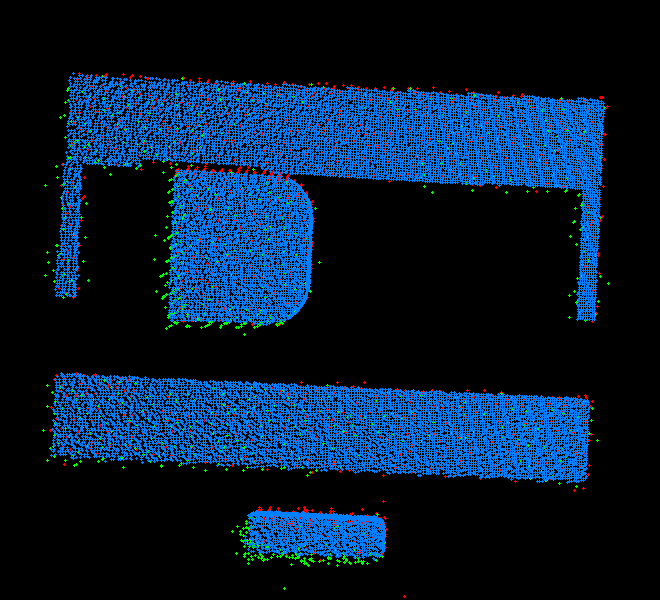

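View pics/td13b.png

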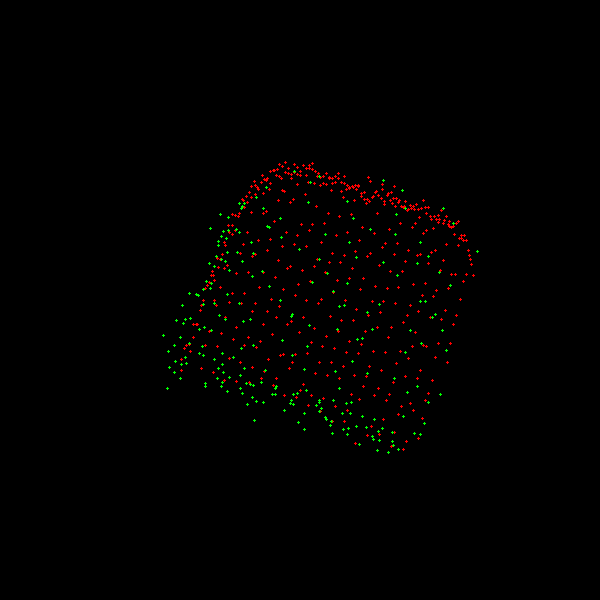

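View pics/w13.png

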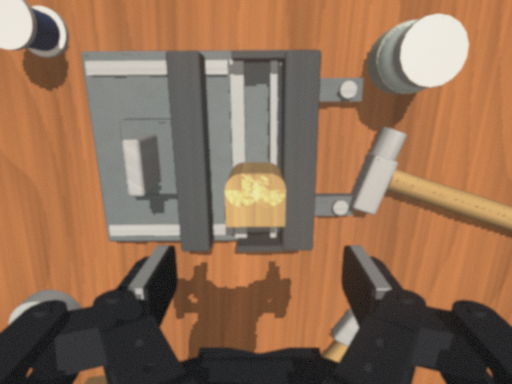

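Request:
{"method": "move_arm", "body": {
  "increments": [0, 0, 2.5, 0, 0, 0, 0, 0, 3.5, 0, 0, 0, 0, 0, 3.5, 0, 0, 0, 0.3, 0, 3.5, 0, 0, 0, 0.3, 0, 2.5, 0, 0, 0, 0, 0, 0, 0, 0, 0, 0, 0, 0, 0, 0, 0]
}}

```text
time: 28.87
tcp_pos: [597.5, 246.8, 201.6]
tcp_rot: [-0.707, 0.707, 0.015, -0.016]
force: [0.4, -0.2, -0.7]
finger_gap: 0.874
```

```bash
python3 - <<'E'
from h import *
p=shot('wrist','w14')
topdown([world(p)],540,660,260,380,35,60,'td14',5)
W=world(p).reshape(-1,3); m=(abs(W[:,2]-50)<4)&(abs(W[:,0]-600)<50)&(abs(W[:,1]-325)<50)
print(m.sum(),cv2.minAreaRect(W[m][:,:2].astype(np.float32)))
E
```

```text
3168 ((600.400146484375, 326.9659118652344), (45.94877243041992, 49.98249053955078), 20.142000198364258)
```

View pics/td14.png

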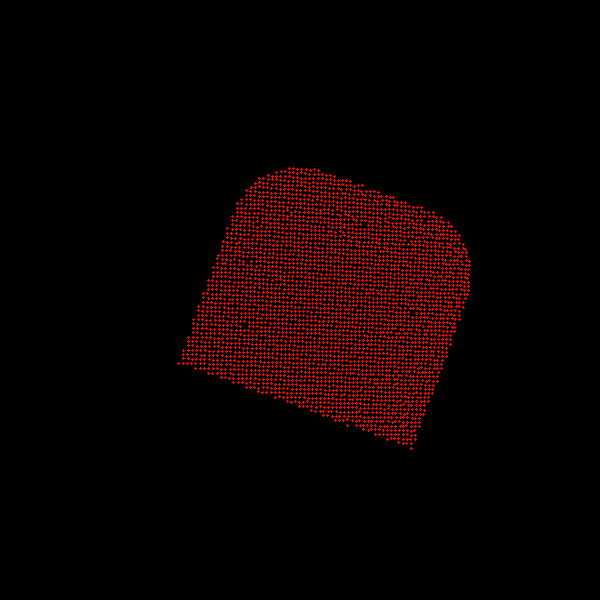

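View pics/w14.png

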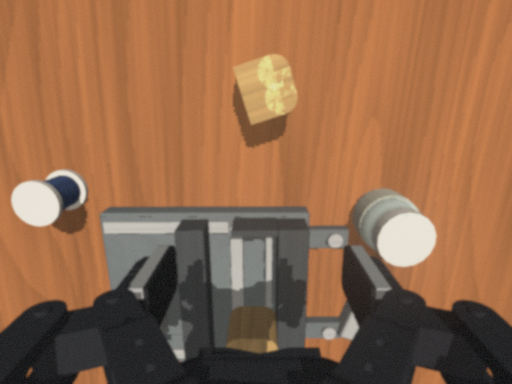

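Request:
{"method": "move_arm", "body": {
  "increments": [0, 0, 0, 0, 0.1, 0, 0, 0, 0, 0, 0.12, 0, 0, 0, 0, 0, 0.12, 0, 0, 0, 0, 0, 0.12, 0, 0, 0, 0, 0, 0.12, 0, 0, 0, 0, 0, 0.12, 0, 0, 0, 0, 0, 0.12, 0, 0, 0, 0, 0, 0.12, 0]
}}

```text
time: 29.58
tcp_pos: [598.7, 242.8, 202.7]
tcp_rot: [-0.635, 0.636, -0.31, 0.31]
force: [0.1, 0.4, 0.0]
finger_gap: 0.878
```

Request:
{"method": "move_arm", "body": {
  "increments": [0, 0, 0, 0, 0.12, 0, 0, 0, 0, 0, 0.12, 0, 0, 0, 0, 0, 0.08, 0, 0, 0, 0, 0, 0, 0, 0, 0, 0, 0, 0, 0]
}}

```text
time: 30.0
tcp_pos: [598.5, 243.5, 202.7]
tcp_rot: [-0.58, 0.58, -0.404, 0.404]
force: [0.2, 0.8, 0.4]
finger_gap: 0.878
```

```bash
python3 - <<'E'
from h import *
to(600.4,327,90,-1.219); print(yaw()[3]['q'])
E
```

```text
t=30.00 wy=0.002 tot cm tool [-7.77 11.27  3.05] rows>=3.9
rotvec [0.    0.002 0.001]
[-0.64687711  0.3438935   0.24614413  1.52337588 -0.08515885  1.28516788
 -1.60784507]
```

Request:
{"method": "move_arm", "body": {
  "increments": [-1.6, 1.5, 0.6, 0, 0, 0, -2, 2.5, 0.8, 0, 0, 0, -2, 2.5, 0.8, 0, 0, 0, -1.6, 2.5, 0.6, 0, 0, 0, -0.6, 2.3, 0.25, 0, 0, 0, 0, 0, 0, 0, 0, 0, 0, 0, 0, 0, 0, 0]
}}

```text
time: 30.58
tcp_pos: [599.0, 328.4, 88.3]
tcp_rot: [-0.579, 0.582, -0.404, 0.404]
force: [0.1, -0.4, 0.6]
finger_gap: 0.879
```

```bash
python3 - <<'E'
from h import *
p=shot('wrist','w15')
to(600.4,327,27,-1.219)
topdown([world(p)],540,660,260,380,35,60,'td15',5)
E
```

```text
t=30.63 wy=0.001 tot cm tool [ 0.09  6.32 -0.03] rows>=1.8
rotvec [0.    0.001 0.001]
```

View pics/td15.png

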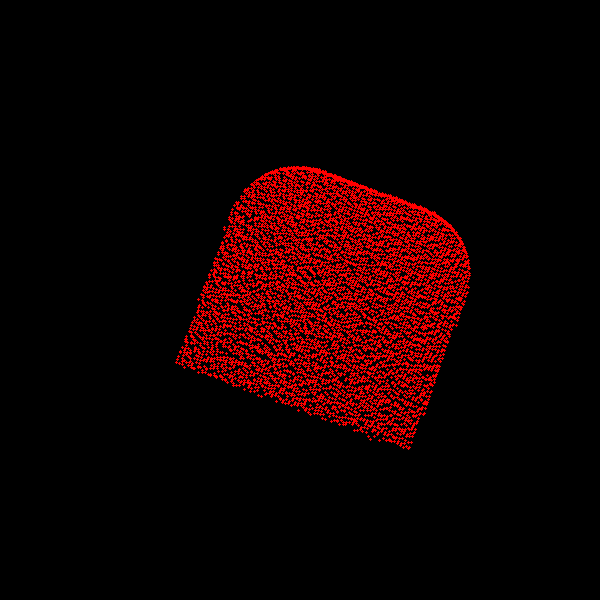

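View pics/w15.png

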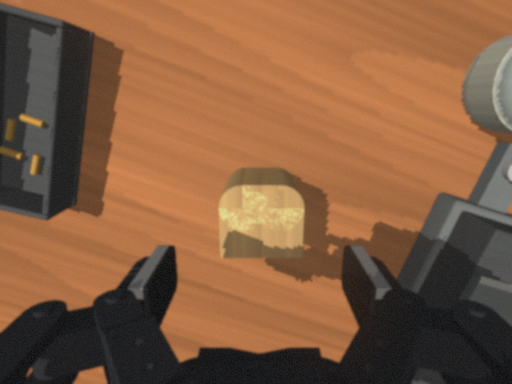

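Request:
{"method": "move_arm", "body": {
  "increments": [0.05, 1.5, 0, 0, 0, 0, 0, 2, 0, 0, 0, 0, 0, 1.7, 0, 0, 0, 0, 0, 0.9, 0, 0, 0, 0, 0, 0, 0, 0, 0, 0, 0, 0, 0, 0, 0, 0]
}}

```text
time: 31.13
tcp_pos: [600.9, 328.0, 30.2]
tcp_rot: [0.58, -0.579, 0.404, -0.405]
force: [0.1, -0.0, 0.3]
finger_gap: 0.878
```

Request:
{"method": "move_arm", "body": {
  "increments": [0, 0, 0, 0, 0, 0, 0, 0, 0, 0, 0, 0, 0, 0, 0, 0, 0, 0, 0, 0, 0, 0, 0, 0, 0, 0, 0, 0, 0, 0, 0, 0, 0, 0, 0, 0],
  "jaw": 4.0
}}

```text
time: 31.63
tcp_pos: [601.2, 329.0, 30.7]
tcp_rot: [0.581, -0.579, 0.404, -0.405]
force: [-0.6, -0.8, 6.4]
finger_gap: 0.572
```

Request:
{"method": "move_arm", "body": {
  "increments": [0, -1, 0, 0, 0, 0, 0, -2.5, 0, 0, 0, 0, 0, -3.5, 0, 0, 0, 0, 0, -3.5, 0, 0, 0, 0, 0, -3.5, 0, 0, 0, 0, 0, 0, 0, 0, 0, 0]
}}

```text
time: 32.13
tcp_pos: [603.2, 330.0, 178.2]
tcp_rot: [0.584, -0.576, 0.403, -0.406]
force: [1.9, 0.5, 0.4]
finger_gap: 0.576
```

Request:
{"method": "move_arm", "body": {
  "increments": [0, 0, 0, 0, -0.1, 0, 0, 0, 0, 0, -0.12, 0, 0, 0, 0, 0, -0.12, 0, 0, 0, 0, 0, -0.12, 0, 0, 0, 0, 0, -0.12, 0, 0, 0, 0, 0, -0.12, 0, 0, 0, 0, 0, -0.12, 0, 0, 0, 0, 0, -0.12, 0]
}}

```text
time: 32.8
tcp_pos: [600.0, 328.4, 169.3]
tcp_rot: [0.701, -0.701, 0.096, -0.096]
force: [0.1, 0.8, 0.1]
finger_gap: 0.577
```

Request:
{"method": "move_arm", "body": {
  "increments": [0, 0, 0, 0, -0.12, 0, 0, 0, 0, 0, -0.12, 0, 0, 0, 0, 0, -0.08, 0, 0, 0, 0, 0, 0, 0, 0, 0, 0, 0, 0, 0]
}}

```text
time: 33.22
tcp_pos: [600.1, 328.3, 169.1]
tcp_rot: [0.707, -0.707, -0.014, 0.014]
force: [0.7, -0.4, 0.4]
finger_gap: 0.577
```

```bash
python3 - <<'E'
from h import *
p=shot('wrist','w16'); c=vise(-30,32); to(c[0],c[1],160,VY)
E
```

```text
t=33.27 wy=-0.005 tot cm tool [ -1.86   0.91 -18.55] rows>=5.2
rotvec [-0.    -0.005  0.   ]
```

View pics/w16.png

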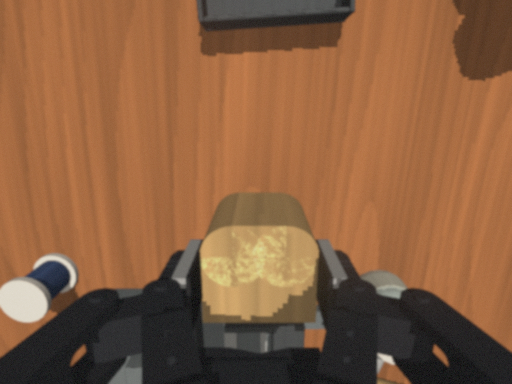

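Request:
{"method": "move_arm", "body": {
  "increments": [-0.4, 0, -2.5, 0, -0.005, 0, -0.4, 0, -3.5, 0, 0, 0, -0.4, 0, -3.5, 0, 0, 0, -0.4, 0, -3.5, 0, 0, 0, -0.26, 0, -3.5, 0, 0, 0, 0, 0, -2, 0, 0, 0, 0, 0, 0, 0, 0, 0, 0, 0, 0, 0, 0, 0]
}}

```text
time: 33.93
tcp_pos: [590.3, 141.2, 169.2]
tcp_rot: [-0.707, 0.707, 0.015, -0.015]
force: [-0.6, 1.9, -1.2]
finger_gap: 0.576
```

```bash
python3 - <<'E'
from h import *
c=vise(-30,32); to(c[0],c[1],82,VY)
E
```

```text
t=33.93 wy=-0.002 tot cm tool [-0.06  8.72  0.09] rows>=2.4
rotvec [ 0.    -0.002  0.001]
```

Request:
{"method": "move_arm", "body": {
  "increments": [0, 2, 0, 0, 0, 0, 0, 2.2, 0, 0, 0, 0, 0, 2, 0, 0, 0, 0, 0, 1.5, 0, 0, 0, 0, 0, 1, 0, 0, 0, 0, 0, 0, 0, 0, 0, 0, 0, 0, 0, 0, 0, 0]
}}

```text
time: 34.52
tcp_pos: [589.9, 143.8, 81.9]
tcp_rot: [0.707, -0.707, -0.017, 0.017]
force: [0.0, -0.8, -0.6]
finger_gap: 0.582
```

```bash
python3 - <<'E'
from h import *
c=vise(-30,32); to(c[0],c[1],71,VY)
E
```

```text
t=34.52 wy=0.003 tot cm tool [-0.03  1.09 -0.16] rows>=0.3
rotvec [-0.     0.003 -0.001]
```

Request:
{"method": "move_arm", "body": {
  "increments": [0, 0.4, 0, 0, 0, 0, 0, 0.4, 0, 0, 0, 0, 0, 0.3, 0, 0, 0, 0, 0, 0, 0, 0, 0, 0]
}}

```text
time: 34.85
tcp_pos: [590.2, 142.9, 70.9]
tcp_rot: [0.707, -0.707, -0.017, 0.016]
force: [0.1, -0.2, -0.8]
finger_gap: 0.577
```

Request:
{"method": "move_arm", "body": {
  "increments": [0, 0.1, 0, 0, 0, 0, 0, 0.1, 0, 0, 0, 0, 0, 0, 0, 0, 0, 0]
}}

```text
time: 35.1
tcp_pos: [590.3, 142.8, 70.6]
tcp_rot: [0.707, -0.707, -0.017, 0.016]
force: [-5.7, -1.5, 14.1]
finger_gap: 0.577
```

Request:
{"method": "move_arm", "body": {
  "increments": [0.1, -0.1, 0, 0, 0, 0, 0.1, 0, 0, 0, 0, 0, 0.1, 0, 0, 0, 0, 0, 0.1, 0, 0, 0, 0, 0, 0, 0, 0, 0, 0, 0]
}}

```text
time: 35.52
tcp_pos: [593.3, 143.2, 70.7]
tcp_rot: [0.707, -0.707, -0.016, 0.017]
force: [-6.9, -0.6, 11.6]
finger_gap: 0.575
```

Request:
{"method": "move_arm", "body": {
  "increments": [0.1, 0, 0, 0, 0, 0, 0.1, 0, 0, 0, 0, 0, 0, 0, 0, 0, 0, 0]
}}

```text
time: 35.77
tcp_pos: [594.8, 143.3, 70.7]
tcp_rot: [0.707, -0.707, -0.016, 0.018]
force: [-10.4, -1.5, 13.5]
finger_gap: 0.57
```

Request:
{"method": "move_arm", "body": {
  "increments": [0, 0, 0, 0, 0, 0, 0, 0, 0, 0, 0, 0, 0, 0, 0, 0, 0, 0, 0, 0, 0, 0, 0, 0, 0, -2, 0, 0, 0, 0, 0, -3.5, 0, 0, 0, 0, 0, -3.5, 0, 0, 0, 0, 0, -1, 0, 0, 0, 0],
  "jaw": 7.5
}}

```text
time: 36.43
tcp_pos: [598.4, 143.6, 175.4]
tcp_rot: [0.708, -0.706, -0.019, 0.014]
force: [-0.2, -0.1, 1.6]
finger_gap: 0.877
```

Request:
{"method": "move_arm", "body": {
  "increments": [-2, 0, -1, 0, 0, 0, -3, 0, -1.5, 0, 0, 0, -2.5, 0, -0.5, 0, 0, 0, -1.5, 0, -0.3, 0, 0, 0, 0, 0, 0, 0, 0, 0, 0, 0, 0, 0, 0, 0],
  "jaw": 4.0
}}

```text
time: 36.93
tcp_pos: [507.7, 105.9, 170.2]
tcp_rot: [0.707, -0.707, -0.017, 0.016]
force: [0.6, 0.1, 0.2]
finger_gap: 0.467
```

```bash
python3 - <<'E'
from h import *
p=shot('wrist','w17'); s=shot('side','s17'); c=shot('scene','sc17')
topdown([world(c),world(s),world(p)],480,680,0,220,55,110,'td17')
to(500,106,66,VY)
E
```

```text
t=37.08 wy=0.003 tot cm tool [-0.85 10.38  0.02] rows>=2.9
rotvec [-0.     0.003  0.   ]
```

View pics/td17.png

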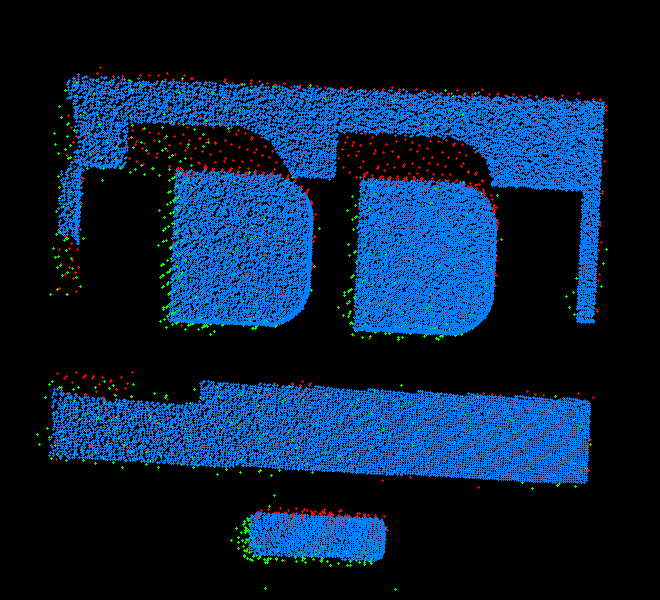

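View pics/w17.png

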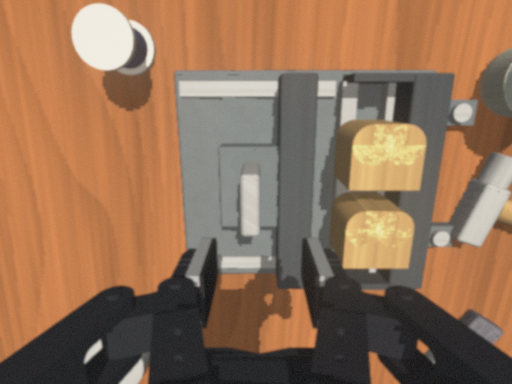

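View pics/sc17.png

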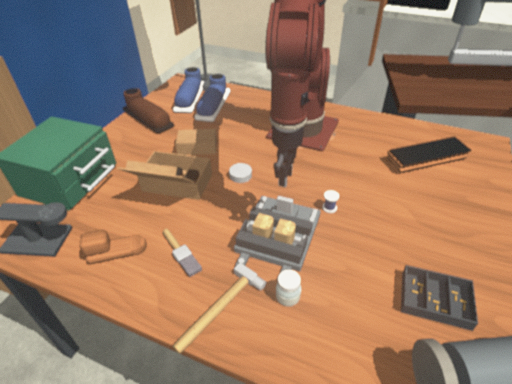

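Request:
{"method": "move_arm", "body": {
  "increments": [-0.35, 1.5, 0, 0, 0, 0, -0.35, 2.5, 0, 0, 0, 0, 0, 2.5, 0, 0, 0, 0, 0, 2, 0, 0, 0, 0, 0, 1.4, 0, 0, 0, 0, 0, 0.4, 0, 0, 0, 0, 0, 0, 0, 0, 0, 0]
}}

```text
time: 37.67
tcp_pos: [500.4, 105.5, 65.6]
tcp_rot: [-0.707, 0.707, 0.016, -0.017]
force: [-0.5, -0.9, 0.1]
finger_gap: 0.467
```

Request:
{"method": "move_arm", "body": {
  "increments": [0, 0, 0, 0, 0, 0, 0, 0, 0, 0, 0, 0, 0, 0, 0, 0, 0, 0, 0, 0, 0, 0, 0, 0, 0, 0, 0, 0, 0, 0, 0, 0, 0, 0, 0, 0],
  "jaw": 0.5,
  "force": 60
}}

```text
time: 38.17
tcp_pos: [501.6, 105.9, 68.0]
tcp_rot: [0.707, -0.707, -0.017, 0.016]
force: [-0.9, -0.4, 5.8]
finger_gap: 0.149
```

Request:
{"method": "move_arm", "body": {
  "increments": [0.25, 0, 0, 0, 0, 0, 0.25, 0, 0, 0, 0, 0, 0.25, 0, 0, 0, 0, 0, 0.25, 0, 0, 0, 0, 0, 0.25, 0, 0, 0, 0, 0, 0.25, 0, 0, 0, 0, 0, 0.25, 0, 0, 0, 0, 0, 0, 0, 0, 0, 0, 0]
}}

```text
time: 38.83
tcp_pos: [518.3, 106.6, 68.0]
tcp_rot: [0.707, -0.707, -0.017, 0.017]
force: [-4.5, -0.2, 10.1]
finger_gap: 0.154
```

Request:
{"method": "move_arm", "body": {
  "increments": [0.1, 0, 0, 0, 0, 0, 0.1, 0, 0, 0, 0, 0, 0.1, 0, 0, 0, 0, 0, 0, 0, 0, 0, 0, 0]
}}

```text
time: 39.17
tcp_pos: [521.1, 106.8, 68.0]
tcp_rot: [0.707, -0.707, -0.017, 0.017]
force: [-6.3, -0.3, 11.8]
finger_gap: 0.155
```

Request:
{"method": "move_arm", "body": {
  "increments": [0.1, 0, 0, 0, 0, 0, 0.1, 0, 0, 0, 0, 0, 0, 0, 0, 0, 0, 0]
}}

```text
time: 39.42
tcp_pos: [521.4, 106.8, 68.0]
tcp_rot: [0.707, -0.707, -0.016, 0.018]
force: [-15.6, -1.7, 20.1]
finger_gap: 0.156
```

Request:
{"method": "move_arm", "body": {
  "increments": [0.1, 0, 0, 0, 0, 0, 0.1, 0, 0, 0, 0, 0, 0, 0, 0, 0, 0, 0]
}}

```text
time: 39.67
tcp_pos: [521.3, 106.8, 68.0]
tcp_rot: [-0.707, 0.707, 0.014, -0.019]
force: [-26.5, -3.4, 29.8]
finger_gap: 0.154
```

Request:
{"method": "move_arm", "body": {
  "increments": [0, 0, 0, 0, 0, 0, 0, 0, 0, 0, 0, 0, 0, 0, 0, 0, 0, 0, 0, 0, 0, 0, 0, 0, 0, -2, 0, 0, 0, 0, 0, -3, 0, 0, 0, 0, 0, -3, 0, 0, 0, 0, 0, -3, 0, 0, 0, 0],
  "jaw": 4.0
}}

```text
time: 40.33
tcp_pos: [525.0, 106.5, 177.9]
tcp_rot: [-0.707, 0.707, 0.016, -0.017]
force: [0.8, -0.4, -0.3]
finger_gap: 0.47
```

Request:
{"method": "move_arm", "body": {
  "increments": [-0.3, 0, 0, 0, 0, 0, 0, 0, 0, 0, 0, 0]
}}

```text
time: 40.5
tcp_pos: [523.2, 106.8, 178.6]
tcp_rot: [0.707, -0.707, -0.018, 0.015]
force: [-0.2, 0.2, -1.0]
finger_gap: 0.468
```

```bash
python3 - <<'E'
from h import *
p=shot('wrist','w18'); s=shot('side','s18')
topdown([world(p)],480,680,0,220,30,110,'td18')
W=world(p).reshape(-1,3)
m=(abs(W[:,2]-90)<6)&(W[:,0]>550)&(W[:,1]>20)&(W[:,1]<200)
for lo,hi in((50,110),(112,180)):
    k=m&(W[:,1]>lo)&(W[:,1]<hi); print(cv2.minAreaRect(W[k][:,:2].astype(np.float32)),W[k][:,2].mean(),W[k][:,2].std())
print([(np.round(d['point']).tolist(),round(d['confidence'],2)) for d in place_of(s,'flap_edge')])
e=cart(144,0); print(cart(63,0),e)
print(yaw()[0],yaw()[2]); to(*cart(180,0),230,CY)
S=world(s).reshape(-1,3)
c,sn=np.cos(CY),np.sin(CY); d=S[:,:2]-CO; u=c*d[:,0]+sn*d[:,1]; v=-sn*d[:,0]+c*d[:,1]
k=(u>60)&(u<170)&(abs(v)<90)&(S[:,2]>75)&(S[:,2]<200); print(np.polyfit(u[k],S[k][:,2],1),u[k].max(),S[k][:,2].max())
E
```

```text
((597.4344482421875, 80.56967163085938), (50.61100769042969, 46.466609954833984), 2.4304184913635254) 88.90896971263739 0.8748732550137249
((594.5296630859375, 141.77297973632812), (50.74058532714844, 46.41704559326172), 2.876540184020996) 88.96617672039305 0.8052859518748046
[([231.0, -346.0, 53.0], 0.81), ([612.0, -260.0, 164.0], 0.72), ([600.0, 141.0, 72.0], 0.32)]
[ 528.94803719 -274.53524145] [ 608.59551357 -259.7948376 ]
0.046936354072813366 [521.60768112 106.36129258 175.62571286]
t=40.65 wy=-0.136 tot cm tool [  5.49  -5.44 -37.59] rows>=10.7
rotvec [ 0.    -0.136 -0.002]
[ 1.19168601 -5.02998634] 146.93457134315008 178.1955279433871
```

View pics/td18.png

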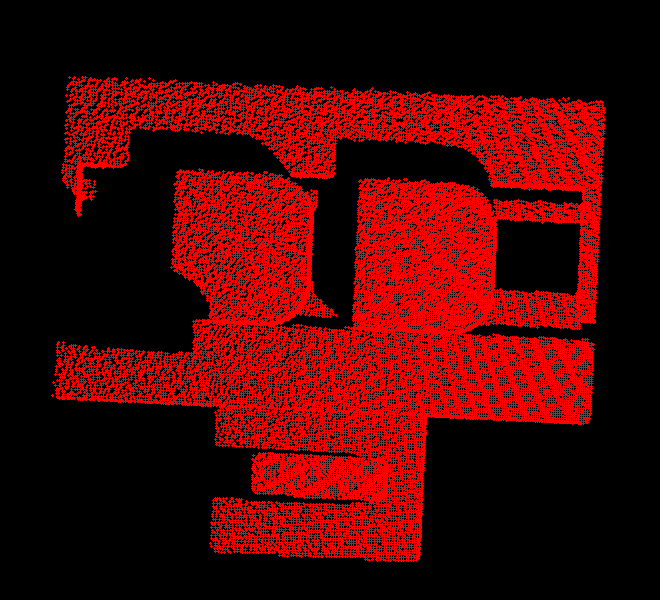

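View pics/w18.png

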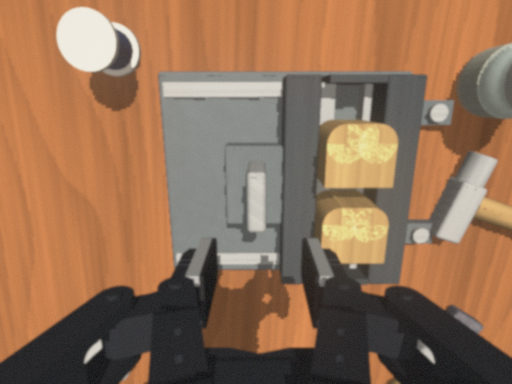

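Request:
{"method": "move_arm", "body": {
  "increments": [0, -2, -1, 0, -0.07, 0, 0.5, -2.5, -3, 0, -0.066, 0, 0.5, -2, -3.5, 0, 0, 0, 0.5, 0, -3.7, 0, 0, 0, 0.5, 0, -3.7, 0, 0, 0, 0.5, 0, -3.7, 0, 0, 0, 0.5, 0, -3.7, 0, 0, 0, 0.5, 0, -3.7, 0, 0, 0],
  "jaw": 0
}}

```text
time: 41.32
tcp_pos: [600.5, -145.3, 240.3]
tcp_rot: [0.704, -0.704, -0.064, 0.065]
force: [1.1, 0.3, 1.1]
finger_gap: -0.0
```

Request:
{"method": "move_arm", "body": {
  "increments": [0.5, 0, -3.5, 0, 0, 0, 0.5, 0, -3.5, 0, 0, 0, 0.5, 0, -3, 0, 0, 0, 0.5, 0, -1, 0, 0, 0, 0, 0, 0, 0, 0, 0, 0, 0, 0, 0, 0, 0]
}}

```text
time: 41.82
tcp_pos: [639.9, -248.1, 239.8]
tcp_rot: [0.705, -0.704, -0.063, 0.065]
force: [-0.3, 1.8, -0.4]
finger_gap: -0.003
```

```bash
python3 - <<'E'
from h import *
p=shot('scene','sc19'); to(*cart(180,0),145,CY); print(yaw()[2])
E
```

```text
t=41.87 wy=0.001 tot cm tool [ 0.28  9.53 -0.68] rows>=2.7
rotvec [-0.001  0.001 -0.002]
[ 640.02480837 -247.03322359  240.31272888]
```

View pics/sc19.png

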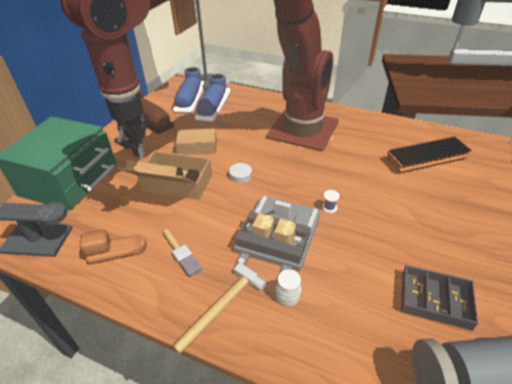

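Request:
{"method": "move_arm", "body": {
  "increments": [0.2, 2, -0.4, 0, 0, 0, 0, 3, -0.3, 0, 0, 0, 0, 3, 0, 0, 0, 0, 0, 1.5, 0, 0, 0, 0, 0, 0, 0, 0, 0, 0, 0, 0, 0, 0, 0, 0]
}}

```text
time: 42.37
tcp_pos: [643.2, -252.8, 146.5]
tcp_rot: [0.705, -0.704, -0.065, 0.066]
force: [0.1, -0.6, 1.1]
finger_gap: 0.004
```

Request:
{"method": "move_arm", "body": {
  "increments": [-1, 0, 0, 0, 0, 0, -1.2, 0, 0, 0, 0, 0, -1.2, 0, 0, 0, 0, 0, -1.2, 0, 0, 0, 0, 0, -1.2, 0, 0, 0, 0, 0, -1.2, 0, 0, 0, 0, 0, -1.2, 0, 0, 0, 0, 0, -1.2, 0, 0, 0, 0, 0]
}}

```text
time: 43.03
tcp_pos: [554.8, -271.7, 153.4]
tcp_rot: [-0.703, 0.705, 0.069, -0.061]
force: [2.4, 4.8, 27.0]
finger_gap: -0.0
```

```bash
python3 - <<'E'
from h import *
p=shot('side','s20'); to(*cart(80.5,0),145,CY); print(yaw()[3]['force'])
E
```

```text
t=43.08 wy=-0.000 tot cm tool [-0.6   0.86  0.22] rows>=0.3
rotvec [ 0.003 -0.     0.01 ]
[-1.77753291  7.31721465 23.1984083 ]
```

View pics/s20.png

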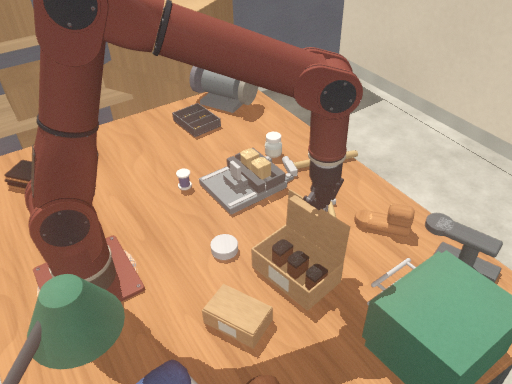

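Request:
{"method": "move_arm", "body": {
  "increments": [0, -1, 0, 0, 0, 0, 0, -1.5, 0, 0, 0, 0, 0, 0, 0, 0, 0, 0]
}}

```text
time: 43.33
tcp_pos: [552.4, -272.6, 176.7]
tcp_rot: [-0.703, 0.705, 0.067, -0.062]
force: [1.2, 0.3, 0.3]
finger_gap: 0.002
```

```bash
python3 - <<'E'
from h import *
p=shot('side','s21'); to(*cart(80.5,0),160,CY); print(yaw()[2],yaw()[3]['force'])
s=p;S=world(s).reshape(-1,3)
c,sn=np.cos(CY),np.sin(CY); d=S[:,:2]-CO; u=c*d[:,0]+sn*d[:,1]; v=-sn*d[:,0]+c*d[:,1]
k=(u>0)&(u<170)&(abs(v+50)<40)&(S[:,2]>85)&(S[:,2]<200); q=np.c_[u[k],S[k][:,2]]; print(np.polyfit(q[:,1],q[:,0],1),q[:,1].max())
cv2.imwrite('pics/s21c.png',cv2.resize(cv2.imread('pics/s21.png')[150:300,220:400],None,fx=4,fy=4,interpolation=2))
E
```

```text
t=43.38 wy=-0.000 tot cm tool [-0.56  1.5   0.21] rows>=0.4
rotvec [ 0.003 -0.     0.005]
[ 552.05845427 -272.38473565  175.04129608] [-1.19718339  0.13883213 -0.05892212]
[-4.87839755e-02  7.02574041e+01] 199.03268477349968
```

View pics/s21c.png

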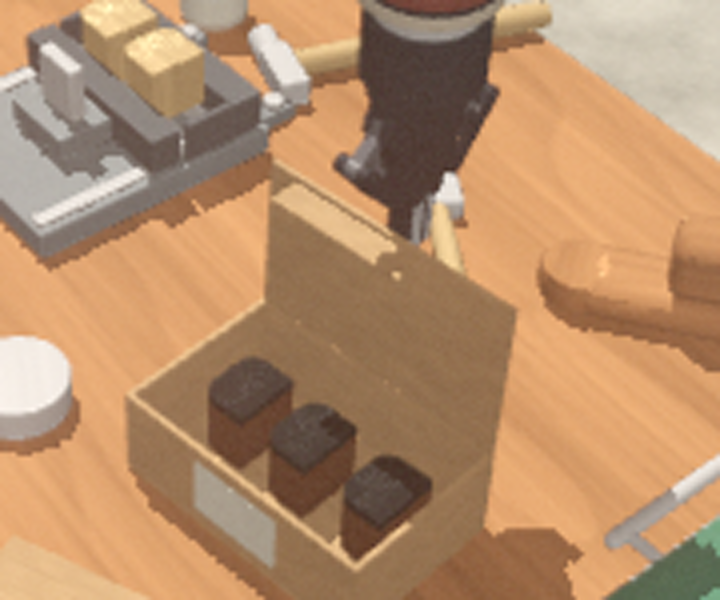

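Request:
{"method": "move_arm", "body": {
  "increments": [-1.5, 0.1, 0.1, 0, 0, 0, -1.6, 0.6, 0.1, 0, 0, 0, -2.3, 0.9, 0, 0, 0, 0, -2, 1.45, 0, 0, 0, 0, -1.6, 1.9, 0, 0, 0, 0, -0.7, 1.5, 0, 0, 0, 0, 0, 0, 0, 0, 0, 0]
}}

```text
time: 43.97
tcp_pos: [451.8, -287.1, 104.8]
tcp_rot: [0.705, -0.703, -0.062, 0.065]
force: [-0.7, 0.9, 0.1]
finger_gap: -0.002
```

```bash
python3 - <<'E'
from h import *
p=shot('side','s22'); to(*cart(-15.6,0),89.5,CY); print(yaw()[2],yaw()[3]['force'])
cv2.imwrite('pics/s22c.png',cv2.resize(cv2.imread('pics/s22.png')[150:300,220:400],None,fx=4,fy=4,interpolation=2))
E
```

```text
t=44.02 wy=-0.001 tot cm tool [-0.25  1.69 -0.13] rows>=0.5
rotvec [-0.001 -0.001 -0.002]
[ 453.84747059 -287.12504622  106.4320479 ] [ 0.37945273 -0.31516154  1.15373973]
```

View pics/s22c.png

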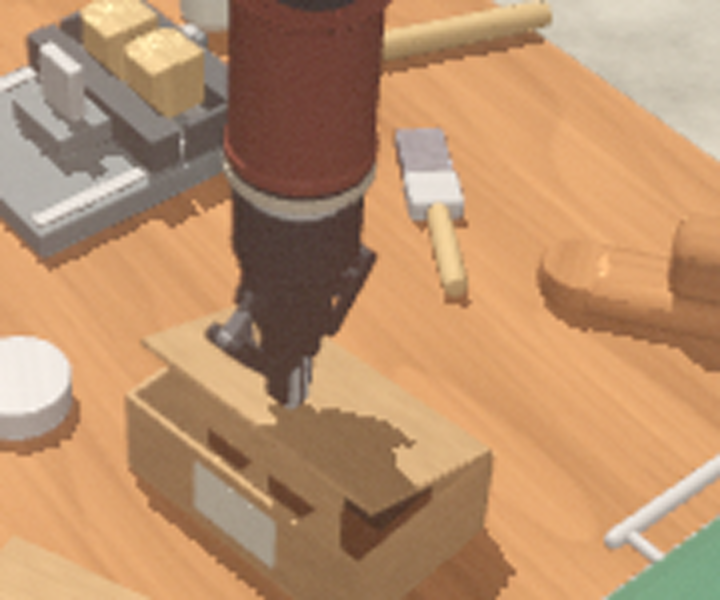

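Good arc; press it down the rest of the way.

Request:
{"method": "move_arm", "body": {
  "increments": [-0.3, 0.8, 0, 0, 0, 0, -0.2, 0.8, 0, 0, 0, 0, -0.1, 0.8, 0, 0, 0, 0, 0, 0.6, 0, 0, 0, 0, 0, 0, 0, 0, 0, 0]
}}

```text
time: 44.43
tcp_pos: [448.9, -287.9, 75.8]
tcp_rot: [0.704, -0.704, -0.064, 0.065]
force: [0.9, -0.3, 0.2]
finger_gap: 0.001
```

```bash
python3 - <<'E'
from h import *
p=shot('side','s23'); print(yaw()[2],yaw()[3]['force'])
S=world(p).reshape(-1,3)
c,sn=np.cos(CY),np.sin(CY); d=S[:,:2]-CO; u=c*d[:,0]+sn*d[:,1]; v=-sn*d[:,0]+c*d[:,1]
k=(u>-62)&(u<60)&(abs(v+60)<30)&(S[:,2]>60)&(S[:,2]<110); print(np.polyfit(u[k],S[k][:,2],1))
cv2.imwrite('pics/s23c.png',cv2.resize(cv2.imread('pics/s23.png')[150:300,220:400],None,fx=4,fy=4,interpolation=2))
E
```

```text
[ 449.23625424 -288.09077817   76.52122051] [ 0.5459189  -0.64377794 -0.09269853]
[-1.18762122e-03  7.51541079e+01]
```

View pics/s23c.png

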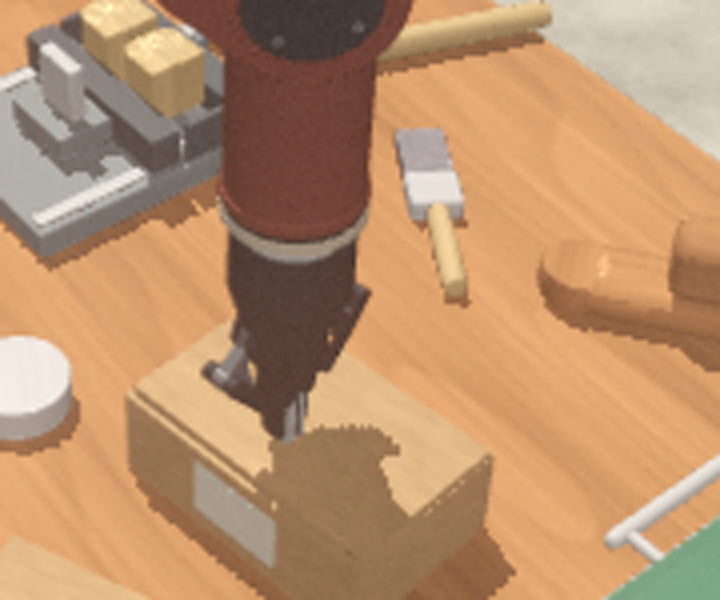

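Request:
{"method": "move_arm", "body": {
  "increments": [0, 0.2, 0, 0, 0, 0, 0, 0.2, 0, 0, 0, 0, 0, 0.1, 0, 0, 0, 0, 0, 0, 0, 0, 0, 0]
}}

```text
time: 44.82
tcp_pos: [450.0, -288.6, 73.9]
tcp_rot: [0.704, -0.704, -0.065, 0.064]
force: [-4.4, 2.8, 14.2]
finger_gap: 0.0
```

Request:
{"method": "move_arm", "body": {
  "increments": [0, 0.2, 0, 0, 0, 0, 0, 0, 0, 0, 0, 0]
}}

```text
time: 44.98
tcp_pos: [450.1, -288.7, 73.5]
tcp_rot: [0.704, -0.704, -0.065, 0.064]
force: [-13.0, 7.0, 33.7]
finger_gap: -0.002
```

Flat on the stop. Lift off and check everything.

Request:
{"method": "move_arm", "body": {
  "increments": [0, -0.5, 0, 0, 0, 0, 0, -2, 0, 0, 0, 0, 0, -3, 0, 0, 0, 0, 0, -3, 0, 0, 0, 0, 0, -3, 0, 0, 0, 0, 0, -3, 0, 0, 0, 0, 0, 0, 2.5, 0, 0, 0, 0, 0, 3.5, 0, 0, 0]
}}

```text
time: 45.65
tcp_pos: [439.3, -231.8, 217.5]
tcp_rot: [-0.703, 0.705, 0.064, -0.062]
force: [0.1, 2.2, -0.2]
finger_gap: -0.002
```

Request:
{"method": "move_arm", "body": {
  "increments": [0, 0, 3.5, 0, 0, 0, 0, 0, 3.5, 0, 0, 0, 0, 0, 3, 0, 0, 0, 0, 0, 0, 0, 0, 0, 0, 0, 0, 0, 0, 0, 0, 0, 0, 0, 0, 0, 0, 0, 0, 0, 0, 0]
}}

```text
time: 46.23
tcp_pos: [420.5, -132.1, 215.5]
tcp_rot: [-0.704, 0.704, 0.064, -0.064]
force: [0.8, -0.2, 0.3]
finger_gap: 0.001
```

```bash
python3 - <<'E'
from h import *
p=shot('side','s24'); w=shot('scene','sc24');x=shot('wrist','w24'); print(yaw()[2],yaw()[3]['force'])
S=world(p).reshape(-1,3)
c,sn=np.cos(CY),np.sin(CY); d=S[:,:2]-CO; u=c*d[:,0]+sn*d[:,1]; v=-sn*d[:,0]+c*d[:,1]
k=(u>-55)&(u<60)&(abs(v)<90)&(S[:,2]>60)&(S[:,2]<110); print(np.polyfit(u[k],S[k][:,2],1))
topdown([world(w),S.reshape(384,512,3),world(x)],480,680,0,220,55,110,'td24')
cv2.imwrite('pics/s24c.png',cv2.resize(cv2.imread('pics/s24.png')[110:320,170:390],None,fx=2.8,fy=2.8,interpolation=2))
cv2.imwrite('pics/w24c.png',cv2.resize(cv2.imread('pics/sc24.png')[130:300,80:400],None,fx=2.4,fy=2.4,interpolation=2))
E
```

```text
[ 420.37712951 -131.92433571  215.21654526] [ 0.10414503 -0.16347899  0.10066737]
[4.82217908e-03 7.44749190e+01]
```

View pics/s24c.png

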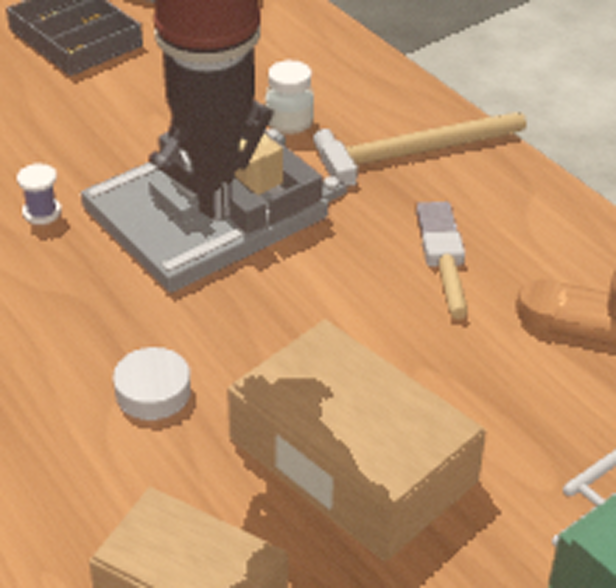

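View pics/td24.png

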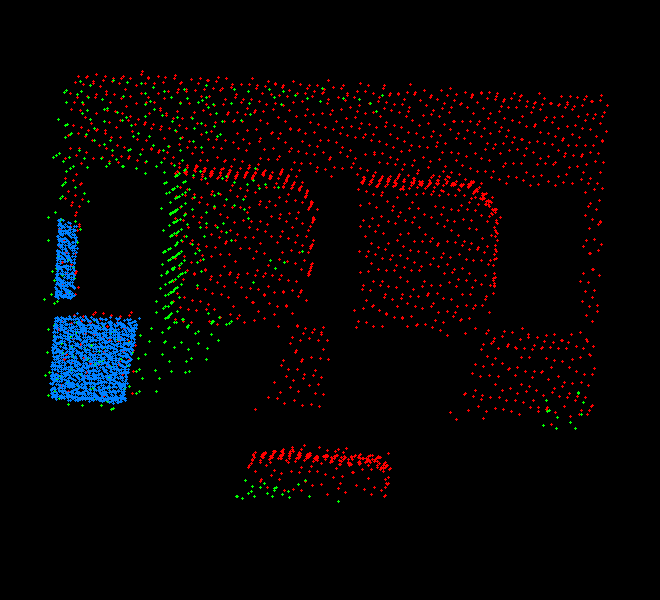

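View pics/w24c.png

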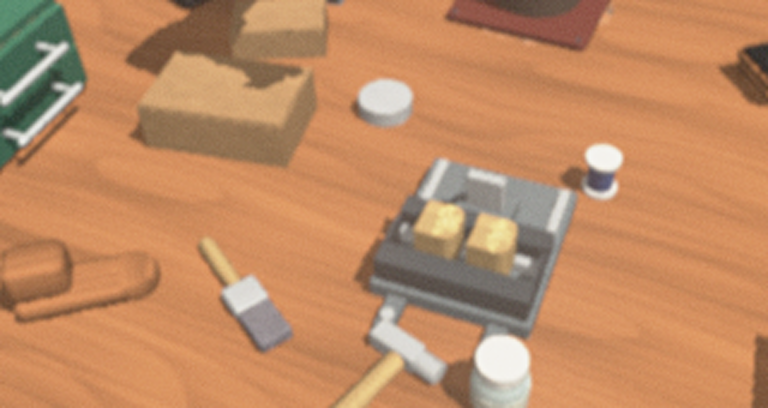

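```bash
python3 -c "
from plant import *
print(sign_off())"
```

```text
the job is handed in; nothing more can be done
None
```

The vise is changed over and I have handed the job in, about 46 s into the 210 s allowed.

**What I did:**
- I slid the vise jaw open by about 19 mm.
- The vise held three finished heels. I moved them all into the larger carton, where they stand upright.
- I found two bare blanks and no third. I seated both on the parallels with a flat side pushed against the fixed jaw.
- I slid the jaw shut until it stopped on the blanks, with about 26 N on the handle.
- I swung the carton flap over and pressed it down.

**Last checks:**
- **Blanks:** both are square to the fixed jaw within about 0.4°. Their tops read 89 mm above the bench, against the 90 mm a seated heel must have. The wrist camera read the seated finished heels about 1 mm low too. The last overview pictures, taken after the flap was shut, show the blanks and the jaw unchanged.
- **Jaw:** its face lies up against both blanks.
- **Flap:** it lies flat within about 0.3°, and the tab looks to be inside the front rim.
- **Bystanders:** the jar, spool and brush were not touched.

**What went less smoothly:**
- While I raised the flap, its edge briefly caught under the gripper's knuckles and pushed up with about 27 N. I lifted off and finished the swing without further trouble.
- The final press on the flap reached about 34 N down, through the fingertips.
- Neither blank was seen to be knocked aside.

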